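# Sort sample cigars by length into sprung display rows

### The job

Sort the three look-alike wooden sample cigars by length into the display tray: clip each one into the row made for its length, one end tucked under the clear roof against the brass spring plunger and the other end down behind the black sill, so that the spring holds it. The holders may have been clamped a little along their rails, so feel for each plunger. Press gently: never drive a plunger back more than 16 mm nor press above 50 N in all on a row, and leave the paste jar, mug and brush alone.

Things in the scene. Friction and masses are not known exactly. Their poses are not given: they have to be found in the camera images.
- sample_short: short sample stick: dark-brown box-pressed wooden dummy cigar, 110 x 22 x 22 mm, about 36 g, with a brass band near one end; otherwise like the other two sticks (110, 135 and 160 mm long). Origin: centre of its underside (lying flat); x along its length, z up. Either end may go to the spring
- mid_short (a point): centre of the short sample stick (11 mm above its underside)
- sample_medium: medium sample stick: dark-brown box-pressed wooden dummy cigar, 135 x 22 x 22 mm, about 45 g, with a brass band near one end; otherwise like the other two sticks (110, 135 and 160 mm long). Origin: centre of its underside (lying flat); x along its length, z up. Either end may go to the spring
- mid_medium (a point): centre of the medium sample stick (11 mm above its underside)
- sample_long: long sample stick: dark-brown box-pressed wooden dummy cigar, 160 x 22 x 22 mm, about 53 g, with a brass band near one end; otherwise like the other two sticks (110, 135 and 160 mm long). Origin: centre of its underside (lying flat); x along its length, z up. Either end may go to the spring
- mid_long (a point): centre of the long sample stick (11 mm above its underside)
- row_short: row for the 110 mm stick: aluminium rail 24 mm wide, 4 mm thick, along x, with a white holder (39 mm wide, floor 10 mm above the origin) clamped on it. Origin: underside of the rail, on the tray. The holder may be clamped up to 12 mm off either way in x, which is not told: feel or look. Centred, its plunger rests at x = -47 mm and its black sill's inner face is at x = 55.5 mm
- spring_short (a joint): brass plunger's travel in m: 0 at rest, grows as pushed towards -x, never over 0.016 (stop at 0.018); 3 N at 0, 6 N at 0.008, 9.2 N at 0.016; 0.0075 with the right stick seated. Plunger 23 mm wide, 24 high; at rest 102.5 mm from the sill, so the 110 mm stick must be tucked in tilted (8 to 25 degrees, spring end lower), pushed 11 to 14 mm past first touch, and its other end lowered inside the sill
- row_medium: row for the 135 mm stick: aluminium rail 24 mm wide, 4 mm thick, along x, with a white holder (39 mm wide, floor 10 mm above the origin) clamped on it. Origin: underside of the rail, on the tray. The holder may be clamped up to 12 mm off either way in x, which is not told: feel or look. Centred, its plunger rests at x = -59.5 mm and its black sill's inner face is at x = 68 mm
- spring_medium (a joint): brass plunger's travel in m: 0 at rest, grows as pushed towards -x, never over 0.016 (stop at 0.018); 3 N at 0, 6 N at 0.008, 9.2 N at 0.016; 0.0075 with the right stick seated. Plunger 23 mm wide, 24 high; at rest 127.5 mm from the sill, so the 135 mm stick must be tucked in tilted (8 to 25 degrees, spring end lower), pushed 11 to 14 mm past first touch, and its other end lowered inside the sill
- row_long: row for the 160 mm stick: aluminium rail 24 mm wide, 4 mm thick, along x, with a white holder (39 mm wide, floor 10 mm above the origin) clamped on it. Origin: underside of the rail, on the tray. The holder may be clamped up to 12 mm off either way in x, which is not told: feel or look. Centred, its plunger rests at x = -72 mm and its black sill's inner face is at x = 80.5 mm
- spring_long (a joint): brass plunger's travel in m: 0 at rest, grows as pushed towards -x, never over 0.016 (stop at 0.018); 3 N at 0, 6 N at 0.008, 9.2 N at 0.016; 0.0075 with the right stick seated. Plunger 23 mm wide, 24 high; at rest 152.5 mm from the sill, so the 160 mm stick must be tucked in tilted (8 to 25 degrees, spring end lower), pushed 11 to 14 mm past first touch, and its other end lowered inside the sill
- tray: fixed board 250 x 240 x 12 mm (origin: centre of underside); rows 75 mm apart in y, any order. Holders: spring end at -x (nearer the robot), pocket 29 mm wide, flared to 10 mm ahead of the resting plunger; clear roof, underside 28, top 32 mm above the floor, front edge at the plunger. Sill end at +x: sill 12 mm high, low cheeks 29 mm apart, 20 mm high; sides open between
- mat: fixed dark rubber mat 240 x 250 x 4 mm on which the sticks lie at first. Origin: centre of its underside
- paste_jar: bystander: amber glass jar, 60 mm across, 75 mm high. Origin: centre of its underside
- mug: bystander: white mug, 76 mm across, 85 mm high, handle at +y. Origin: centre of its underside
- brush: bystander: brush lying along its x axis, handle to -x. Origin: centre of its underside

How it is judged:
At the end, for the whole second after the job is handed in: Each stick lies released, at rest and flat in the row of its own length, between plunger and sill: centre 18 to 24 mm above the row's origin, within 5 mm of its middle line and 18 mm along it, parallel within 0.06 rad, the plunger held pushed back by more than 5 mm (x of mid_short in the frame of row_short between -0.018 and 0.018 m and y of mid_short in the frame of row_short between -0.005 and 0.005 m and z of mid_short in the frame of row_short between 0.018 and 0.024 m and angle between the x axis of sample_short and the x axis of row_short, either way round below 0.06 rad and value of joint each of spring_short, spring_medium, spring_long above 0.005 m and linear speed of each of sample_short, sample_medium, sample_long below 0.01 m/s and x of mid_medium in the frame of row_medium between -0.018 and 0.018 m and y of mid_medium in the frame of row_medium between -0.005 and 0.005 m and z of mid_medium in the frame of row_medium between 0.018 and 0.024 m and angle between the x axis of sample_medium and the x axis of row_medium, either way round below 0.06 rad and x of mid_long in the frame of row_long between -0.018 and 0.018 m and y of mid_long in the frame of row_long between -0.005 and 0.005 m and z of mid_long in the frame of row_long between 0.018 and 0.024 m and angle between the x axis of sample_long and the x axis of row_long, either way round below 0.06 rad); the robot touches nothing.
It fails at once if a plunger is driven back more than 16 mm, towards its stop (spring force over 9.2 N) (value of joint any of spring_short, spring_medium, spring_long above 0.016 m).
It fails at once if a stick is pressed against a row with more than 50 N in all (contact force between any of sample_short, sample_medium, sample_long and row_short above 50 N or contact force between any of sample_short, sample_medium, sample_long and row_medium above 50 N or contact force between any of sample_short, sample_medium, sample_long and row_long above 50 N).
It fails at once if the gripper presses on a row with more than 50 N in all (contact force between any of the arm, the fingers and row_short above 50 N or contact force between any of the arm, the fingers and row_medium above 50 N or contact force between any of the arm, the fingers and row_long above 50 N).
It fails at once if the paste jar, mug or brush is moved more than 20 mm (distance of any of paste_jar, mug, brush from where it was at the start of the episode above 0.02 m).
It also fails if it takes over 70 s, if anything falls off the work surface, if the arm or the gripper's body presses on something with over 40 N, if the wrist force passes 120 N, or if a joint passes its speed limit or range.

### The arm

A 6-joint arm with a two-finger parallel gripper is mounted at the origin on the work surface. World frame = base frame: x ahead of the robot, y to its left, z up, the work surface at z = 0. Lengths are in m, angles in rad, forces in N, time in s.
With the tool pointing down it reaches from about 0.35 to 0.775 m from the base axis. Payload 5.5 kg.
Tool frame: the origin (TCP) lies at the very end of the fingers, on their centre line; the grasp point (between the pads) lies env.grasp_offset behind it (env.grasp_offset is the distance from the TCP to the grasp point, in m); x points along the fingers, y is the direction in which the jaws open and shut, and the axes are right-handed (so a half turn about x gives the same grasp; the last joint's range is limited). The gripper opens to 85 mm and grips with 20 to 120 N. Pads are 22 mm wide; open, the fingers measure 114 mm over their backs; the gripper's body (76 mm by 85 mm) begins 54 mm behind the grasp point. The pads swing forward as they close: fully open they stand 13 mm farther back than shut.
Start: joints at [-1.431, 0.313, 0.046, 1.304, 0, 1.431], TCP at [0.159, -0.553, 0.231] pointing down, gripper open.
Joint ranges: [-2.76, 2.76], [-0.86, 1.69], [-1.03, 1.26], [-2.2, 2.34], [-1.47, 1.5], [-3.14, 3.14]. Speed limits (rad/s): [2.57, 2.57, 3.14, 3.14, 3.14, 3.14].

### API

Orientations are given as a unit quaternion [w, x, y, z].
In Python, from workcell import get_state, viewer, job, env gives the robot as it stands.
- The arm moves only by the tool send_rows, never from a script. Its argument "plan" is a list of rows, each a list of 6 numbers: the shift along the tool's x, y, z in mm, then the turn, a rotation vector about the tool's x, y, z in degrees. A call has exactly 10 rows; each row is the pose to reach, as a shift and turn from the pose commanded when the call began, along the tool's axes at that moment; what a row does not reach only later rows make up. A row lasts 1/8 s, in which the tool goes at most 62.5 mm and 10.7 degrees, less where a joint would pass 70% of its speed; a pose out of reach is approached as far as the arm can. A call with a gripper value outside its range is refused whole. "claw" is the finger opening in mm, from 0 to 85.4, set as the call begins (left out, the last holds). The fingers move at their own pace and stop on an object; "newtons" is the grip in N (left out, the last holds). Time passes only in rows, so rows that repeat a pose let the fingers close, or fill a call up. It gives the time, the measured TCP pose, the force and the opening at its end, in the units of the state.
- get_state(): the state, without advancing time (a new reading comes with each control period).
- viewer.read_camera(name): name is "scene" or "top"; returns a dict with "frame" (384x512x3 uint8, blue, green, red), "mtx" (3x3 intrinsics, pixels), "rvec" (rotation vector, rad) and "tvec" (3), from world to camera coordinates, as OpenCV has them. Camera axes: x right, y down, z forward; pixel columns grow to the right and rows downward; lengths in m; the calibration is good to about 2 mm. A picture is of the moment at which its call begins. There is no depth.
- job.hand_in(): hands the job in, once; it reports no verdict.
The state is a dict: "clock": time; "joint_pos": joint angles; "qvel": joint speeds; "tau": joint torques, N m; "tcp_pos": TCP position; "orientation": TCP orientation; "wrist_force": force on the tool from outside, world axes, zero at the start; "ft_torque": the same for the moment, N m; "finger_gap": finger opening in m.
Only numpy, scipy, OpenCV 4.12 (cv2) and the standard library are available. Lean on these libraries where they do the work, as an engineer would, in place of code of your own. Each camera call takes 0.05 s, during which the arm holds its last target.

## Working session

There is one attempt and no reset: what is moved stays moved. The work goes in short steps, Python scripts to look and compute and a tool call to move; the robot and the scene stay as the last step left them, time stands still between calls to the robot, and variables do not carry over. Pictures are saved under pics/ and viewed, and the job is handed in when it is done.

Besides the shell and the picture viewer there is one more tool, called after "Emit:" in YAML: its name, and indented under it one key for each argument. send_rows: Moves the arm, as the interface text tells. Its arguments: {"type":"object","properties":{"plan":{"type":"array"},"claw":{"type":"number"},"newtons":{"type":"number"}},"required":["plan"]}

```bash
ls; mkdir -p pics; python3 - <<'E'
from workcell import get_state, viewer, job, env
import cv2
print(get_state()); print(env.grasp_offset)
for n in("scene","top"):
    r=viewer.read_camera(n); cv2.imwrite(f"pics/{n}0.png",r["frame"]); print(n,r["mtx"],r["rvec"],r["tvec"])
E
```

```text
pics
{'clock': 0.0, 'joint_pos': array([-1.43058857e+00,  3.13987893e-01,  4.49999954e-02,  1.30358067e+00,
        8.94402554e-06,  1.43124172e+00]), 'qvel': array([-0.00030849, -0.0017686 , -0.00010909, -0.00052807,  0.00122408,
       -0.00018591]), 'tau': array([ 1.75484682e-03, -4.80628502e+01,  2.98532689e+01,  1.92641595e-02,
        1.52001762e-04,  1.99022742e-05]), 'tcp_pos': array([ 0.1587222 , -0.5521475 ,  0.23042456]), 'orientation': array([ 0.09796206,  0.70020285,  0.09921523, -0.70019693]), 'wrist_force': array([-0.54915848,  0.21189058, -0.65465714]), 'ft_torque': array([ 0.00441895, -0.03625203, -0.00814134]), 'finger_gap': 0.08546622916847951}
0.0187
scene [[378.5947366    0.         250.82194032]
 [  0.         378.5947366  197.42904734]
 [  0.           0.           1.        ]] [ 1.6176443   1.98081511 -0.7530991 ] [ 0.1073309  -0.41910117  1.21924863]
top [[348.61373268   0.         252.91000177]
 [  0.         348.61373268 185.30375537]
 [  0.           0.           1.        ]] [ 2.21506388 -2.16270482  0.15277481] [-0.03050695  0.62280903  0.78634471]
```

View pics/scene0.png

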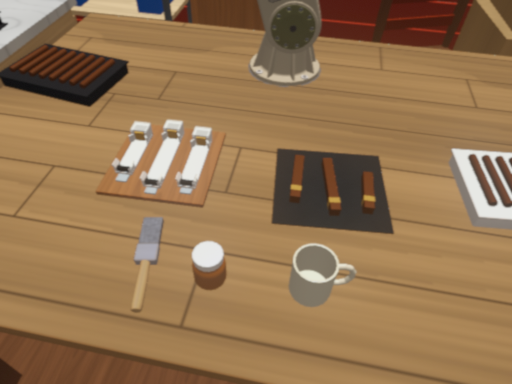

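View pics/top0.png

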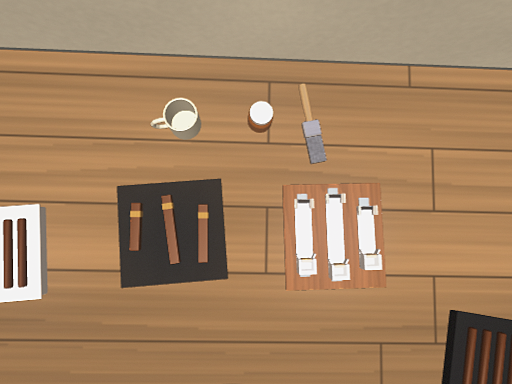

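```bash
cat > h.py <<'E'
import numpy as np, cv2
from workcell import get_state, viewer, job, env
def cam(n):
    r=viewer.read_camera(n); r["R"]=cv2.Rodrigues(np.array(r["rvec"],float))[0]; r["t"]=np.array(r["tvec"],float).ravel()
    r["K"]=np.array(r["mtx"],float); r["C"]=-r["R"].T@r["t"]; return r
def ray(r,uv):
    d=r["R"].T@np.linalg.inv(r["K"])@np.array([uv[0],uv[1],1.]); return r["C"],d/np.linalg.norm(d)
def onz(r,uv,z):
    C,d=ray(r,uv); return C+d*(z-C[2])/d[2]
def proj(r,P):
    q=r["K"]@(r["R"]@np.array(P,float)+r["t"]); return q[:2]/q[2]
def tri(r1,u1,r2,u2):
    C1,d1=ray(r1,u1);C2,d2=ray(r2,u2)
    A=np.stack([d1,-d2],1); s=np.linalg.lstsq(A,C2-C1,rcond=None)[0]
    a=C1+s[0]*d1;b=C2+s[1]*d2; return (a+b)/2,np.linalg.norm(a-b)
def crop(r,x0,y0,x1,y1,s,f):
    im=cv2.resize(r["frame"][y0:y1,x0:x1],None,fx=s,fy=s,interpolation=cv2.INTER_CUBIC); cv2.imwrite(f,im)
E
python3 - <<'E'
from h import *
r=cam("top");crop(r,275,175,395,300,5,"pics/t_tray.png");crop(r,110,170,235,295,5,"pics/t_mat.png")
s=cam("scene");crop(s,95,110,235,210,5,"pics/s_tray.png");crop(s,265,140,400,235,5,"pics/s_mat.png")
print(r["C"],s["C"])
E
```

```text
[0.54178037 0.01605439 0.84461592] [1.13302561 0.10383428 0.61579569]
```

View pics/t_tray.png

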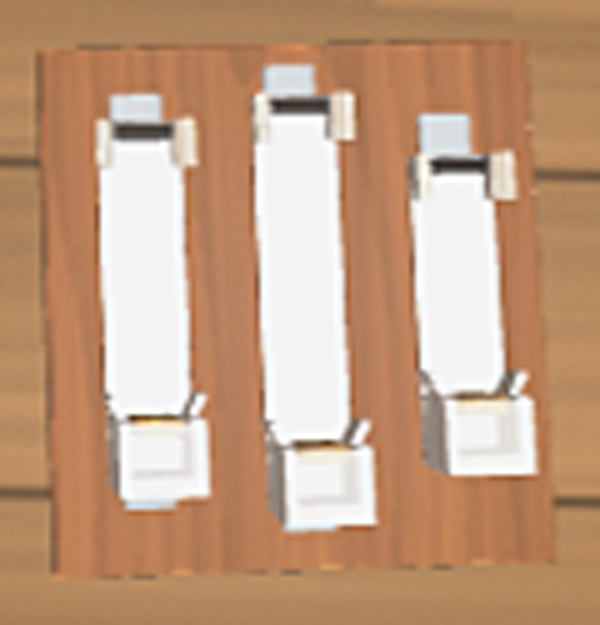

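View pics/s_tray.png

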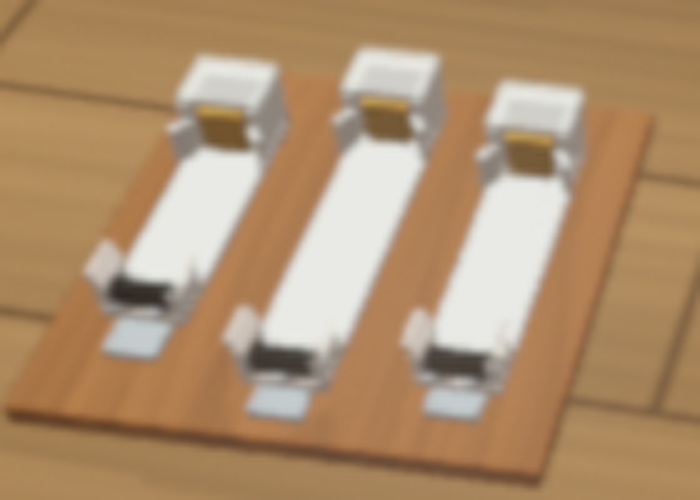

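View pics/t_mat.png

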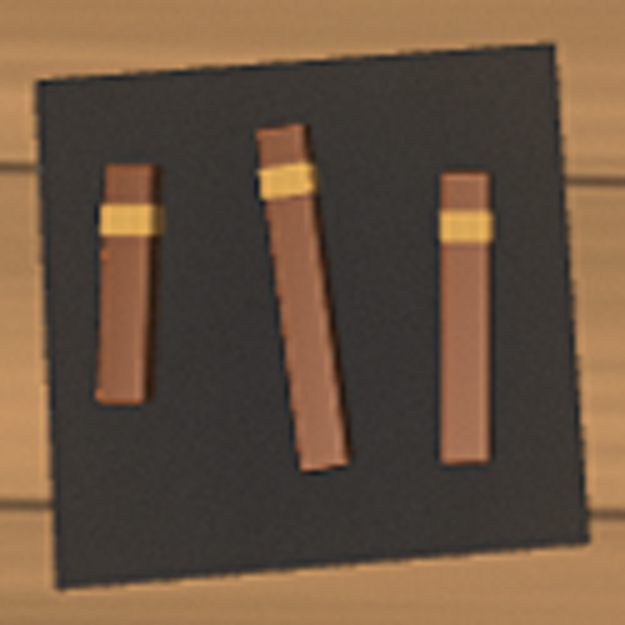

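View pics/s_mat.png

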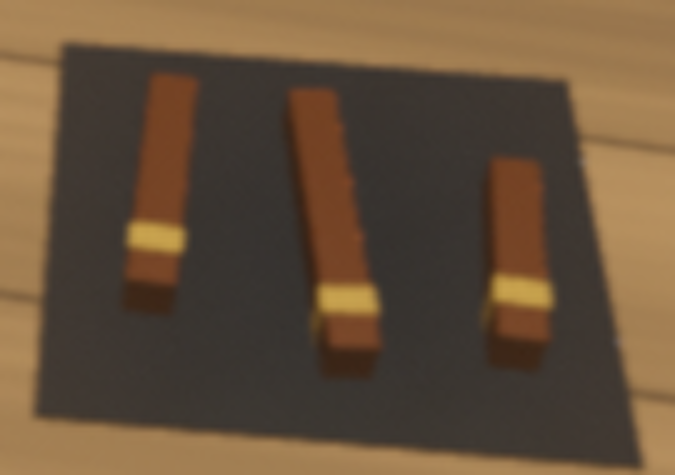

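```bash
cat > m.py <<'E'
from h import *
np.set_printoptions(precision=4,suppress=True)
T=cam("top");S=cam("scene")
def pt(o,p,s=5): return (o[0]+(p[0]+.5)/s-.5,o[1]+(p[1]+.5)/s-.5)
tm,sm=(110,170),(265,140)
# order: far(+x)-left(+y), far-right, near-right, near-left
tops={'short':[(107,165),(155,165),(147,403),(96,403)],'long':[(256,130),(303,126),(349,464),(302,470)],'medium':[(441,173),(490,173),(491,462),(441,464)]}
sc={'medium':[(178,285),(125,280),(152,73),(198,76)],'long':[(381,349),(324,347),(289,88),(338,90)],'short':[(550,340),(497,334),(491,157),(541,160)]}
for k in tops:
    P=[tri(T,pt(tm,a),S,pt(sm,b)) for a,b in zip(tops[k],sc[k])]
    X=np.array([p[0] for p in P]); print(k,X.tolist() and X,[round(p[1],4) for p in P])
    # fixed-height per-view check, z=top
    for nm,r,o,d in(("top",T,tm,tops),("scene",S,sm,sc)):
        Y=np.array([onz(r,pt(o,a),0.026) for a in d[k]]);
        c=Y.mean(0);f=(Y[0]+Y[1])/2;n=(Y[2]+Y[3])/2
        print(nm,"c",c,"len",np.linalg.norm(f-n),"yaw",np.arctan2(f[1]-n[1],f[0]-n[0]))
tt,st=(275,175),(95,110)
print("tray top");TT=np.array([onz(T,pt(tt,a),.012) for a in[(38,50),(524,42),(554,562),(55,577)]]);print(TT,TT.mean(0))
print("tray scene");SS=np.array([onz(S,pt(st,a),.012) for a in[(538,475),(8,410),(190,72),(654,118)]]);print(SS)
E
python3 m.py
```

```text
short [[0.5763 0.2661 0.0252]
 [0.5769 0.2444 0.0244]
 [0.4677 0.2424 0.024 ]
 [0.4676 0.2644 0.0264]] [np.float64(0.0002), np.float64(0.0001), np.float64(0.0001), np.float64(0.0004)]
top c [0.5221 0.2541 0.026 ] len 0.1088735866695788 yaw 0.015274809470120358
scene c [0.5232 0.254  0.026 ] len 0.10921750675856468 yaw 0.016558022397630556
long [[0.5944 0.1981 0.0237]
 [0.597  0.1758 0.0225]
 [0.442  0.1488 0.026 ]
 [0.4389 0.1707 0.0261]] [np.float64(0.0015), np.float64(0.0032), np.float64(0.0001), np.float64(0.0013)]
top c [0.518  0.1735 0.026 ] len 0.1574515767335843 yaw 0.17934166965009393
scene c [0.5195 0.1727 0.026 ] len 0.16030883778375143 yaw 0.1588820402231073
medium [[0.5764 0.1116 0.0239]
 [0.577  0.089  0.0226]
 [0.4439 0.0843 0.0249]
 [0.4428 0.1064 0.0262]] [np.float64(0.0011), np.float64(0.0009), np.float64(0.0002), np.float64(0.001)]
top c [0.51  0.098 0.026] len 0.13322112727707028 yaw 0.03777258155222941
scene c [0.5116 0.0975 0.026 ] len 0.13553311214504354 yaw 0.03443728177688689
tray top
[[ 0.6289 -0.087   0.012 ]
 [ 0.639  -0.3251  0.012 ]
 [ 0.3913 -0.3359  0.012 ]
 [ 0.381  -0.0983  0.012 ]] [ 0.51   -0.2116  0.012 ]
tray scene
[[ 0.6316 -0.0899  0.012 ]
 [ 0.6431 -0.3249  0.012 ]
 [ 0.4001 -0.3444  0.012 ]
 [ 0.3857 -0.0996  0.012 ]]
```

```bash
cat > m2.py <<'E'
from h import *
np.set_printoptions(precision=4,suppress=True)
T=cam("top");S=cam("scene")
def pt(o,p,s=5): return (o[0]+(p[0]+.5)/s-.5,o[1]+(p[1]+.5)/s-.5)
tt,st=(275,175),(95,110)
br={'short':[(199,118),(245,124),(250,152),(203,145)],'long':[(362,108),(408,112),(413,143),(367,133)],'medium':[(505,143),(549,147),(551,177),(508,170)]}
sT={'medium':[(113,138),(172,138)],'long':[(271,112),(329,112)],'short':[(430,170),(487,172)]}
sS={'medium':[(422,347),(487,352)],'long':[(249,345),(312,350)],'short':[(112,280),(170,287)]}
th=0.044;R=np.array([[np.cos(th),-np.sin(th)],[np.sin(th),np.cos(th)]])
cen={k:np.array([.512,-.212])+R@[0,o] for k,o in(('medium',.075),('long',0),('short',-.075))}
for k in br:
    print(k,"row origin est",cen[k])
    L=lambda X:(R.T@(X[:2]-cen[k]))*1000
    print(" plunger top/bot in row frame",[L(onz(S,pt(st,p),z)) for p,z in zip(br[k],(.046,.046,.022,.022))])
    print(" sill top cam",[L(onz(T,pt(tt,p),.022)) for p in sT[k]]," scene",[L(onz(S,pt(st,p),.034)) for p in sS[k]])
crop(T,290,185,385,220,8,"pics/t_sill.png");crop(S,120,115,220,155,8,"pics/s_br.png")
crop(S,105,155,205,205,8,"pics/s_sill.png")
E
python3 m2.py
```

```text
short row origin est [ 0.5153 -0.2869]
 plunger top/bot in row frame [array([-41.4624, -11.8482]), array([-40.8117,  11.2373]), array([-48.7236,   6.1891]), array([-49.9915, -18.2209])]
 sill top cam [array([60.2941,  9.8015]), array([ 58.7658, -17.7715])]  scene [array([ 61.5862, -16.8034]), array([61.629 , 10.2351])]
long row origin est [ 0.512 -0.212]
 plunger top/bot in row frame [array([-62.1756, -12.6964]), array([-62.9568,   9.9325]), array([-68.9934,   7.5278]), array([-72.6944, -17.0193])]
 sill top cam [array([89.5089, 10.2585]), array([ 88.965 , -17.7362])]  scene [array([ 90.9171, -17.9275]), array([89.3435,  9.8038])]
medium row origin est [ 0.5087 -0.1371]
 plunger top/bot in row frame [array([-47.9631, -13.369 ]), array([-48.5927,   7.8109]), array([-55.1704,   5.421 ]), array([-56.7762, -16.3566])]
 sill top cam [array([78.6226, 11.5583]), array([ 78.0571, -16.6637])]  scene [array([ 79.6736, -18.9845]), array([77.9743,  9.4999])]
```

View pics/s_br.png

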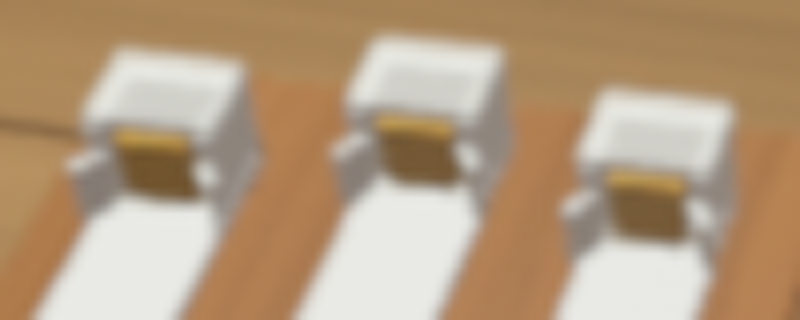

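View pics/s_sill.png

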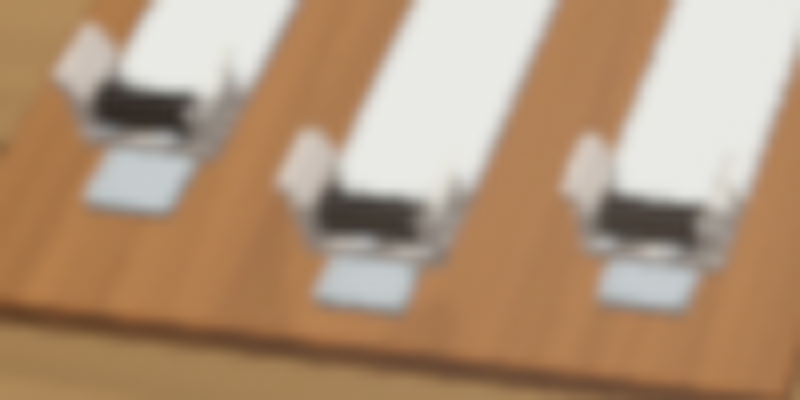

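View pics/t_sill.png

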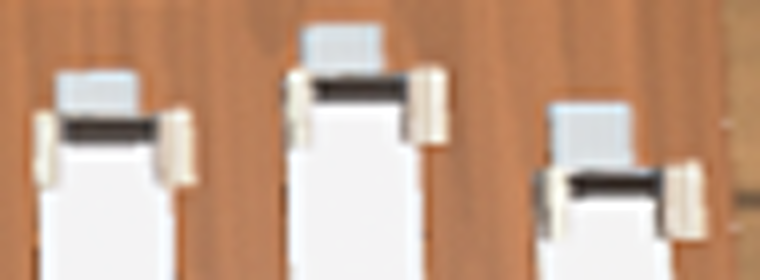

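```bash
cat > m3.py <<'E'
from h import *
from scipy.spatial.transform import Rotation as Ro
np.set_printoptions(precision=4,suppress=True)
T=cam("top");S=cam("scene")
def pt(o,p,s=8): return (o[0]+(p[0]+.5)/s-.5,o[1]+(p[1]+.5)/s-.5)
o=(290,185);so=(105,155)
rail={'medium':(56,138,95),'long':(302,383,50),'short':(550,632,130)}
fl={'medium':(41,176,240),'long':(289,424,240),'short':(537,671,240)}
sr={'short':[(85,207),(170,214)],'long':[(314,301),(406,308)],'medium':[(597,302),(688,309)]}
for k in rail:
    a=[onz(T,pt(o,(rail[k][i],rail[k][2])),.016) for i in(0,1)];b=[onz(T,pt(o,(fl[k][i],fl[k][2])),.022) for i in(0,1)]
    c=[onz(S,pt(so,p),.016) for p in sr[k]]
    for q in(a,b,c): print(k,(q[0]+q[1])[:2]/2,"w",np.linalg.norm(q[0]-q[1]))
# floor edges near spring end in 5x crop
f2={'medium':(106,189,390),'long':(266,348,400),'short':(420,506,375)}
for k,v in f2.items():
    q=[onz(T,pt((275,175),(v[i],v[2]),5),.022) for i in(0,1)];print(k,"near",(q[0]+q[1])[:2]/2,"w",np.linalg.norm(q[0]-q[1]))
# floor height: triangulate holder floor far-left corner? rail far corners
s=get_state();q=s["orientation"];print(Ro.from_quat(q,scalar_first=True).as_matrix())
E
python3 m3.py
```

```text
medium [ 0.6011 -0.1338] w 0.024731244473460874
medium [ 0.5578 -0.1365] w 0.040225308977613346
medium [ 0.6099 -0.1347] w 0.02490065221234374
long [ 0.6166 -0.2081] w 0.024648998139668928
long [ 0.5595 -0.2106] w 0.0405218391236408
long [ 0.6253 -0.2091] w 0.025232784247056658
short [ 0.5943 -0.2837] w 0.025066229491905546
short [ 0.5612 -0.2852] w 0.04051867371557616
short [ 0.605  -0.2849] w 0.024122122349633842
medium near [ 0.469  -0.1394] w 0.039153093085114804
long near [ 0.4658 -0.2149] w 0.03894954085548759
short near [ 0.4787 -0.2894] w 0.041209396454862796
[[ 0.      0.2762 -0.9611]
 [-0.     -0.9611 -0.2762]
 [-1.      0.     -0.    ]]
```

```bash
cat > go.py <<'E'
from h import *
from scipy.spatial.transform import Rotation as Ro, Slerp
TH=0.044
ROW={'medium':dict(L=.135,y=-.1378,xp=.4599,xs=.5872),'long':dict(L=.160,y=-.2128,xp=.4493,xs=.6016),'short':dict(L=.110,y=-.2876,xp=.4734,xs=.5758)}
FLOOR=.022
def ori(psi,th):
    u=np.array([np.cos(th)*np.cos(psi),np.cos(th)*np.sin(psi),np.sin(th)])
    y=np.array([np.sin(psi),-np.cos(psi),0]); z=-u; x=np.cross(y,z)
    return Ro.from_matrix(np.stack([x,y,z],1))
def rowpose(k,sxl,e,thd,off=.0,tip=.002):
    """stick upper-left(spring) corner at sxl (m) ahead(+x) of estimated resting plunger, lower-left corner e above floor, tilt thd deg.
    off: grasp offset of TCP from stick centre along stick"""
    r=ROW[k];th=np.radians(thd);L=r['L']
    # row plane: s along row, z up
    ul=np.array([sxl,e+.022*np.cos(th)]);u=np.array([np.cos(th),np.sin(th)]);n=np.array([-np.sin(th),np.cos(th)])
    p=ul-.022*n+(L/2+off)*u+tip*n
    s=p[0]; d=np.array([np.cos(TH),np.sin(TH)])
    P0=np.array([r['xp'],r['y']+TH*(r['xp']-.515)])
    xy=P0+s*d
    return np.array([xy[0],xy[1],FLOOR+p[1]]),ori(TH,th)
def plan(wps,st=None):
    """wps: list of (pos,Rot,nrows)"""
    st=st or get_state();p0=st['tcp_pos'].copy();R0=Ro.from_quat(st['orientation'],scalar_first=True)
    pc,Rc=p0,R0;i=0
    for p,R,n in wps:
        sl=Slerp([0,1],Ro.concatenate([Rc,R]))
        step=np.linalg.norm(p-pc)/n*1000;ang=np.degrees((Rc.inv()*R).magnitude())/n
        if step>62 or ang>10.5: print("TOO FAST",step,ang)
        for j in range(1,n+1):
            q=pc+(p-pc)*j/n;Q=sl(j/n)
            sh=R0.inv().apply(q-p0)*1000;rv=np.degrees((R0.inv()*Q).as_rotvec())
            print("["+",".join(f"{v:.1f}" for v in sh)+","+",".join(f"{v:.1f}" for v in rv)+"],")
        pc,Rc=p,R
    print("rows",sum(w[2] for w in wps))
E
python3 - <<'E'
from go import *
R=ori(.036,0)
plan([(np.array([.35,-.2,.2]),R,7),(np.array([.42,-.05,.16]),R,3)])
E
```

```text
[4.5,-40.9,-40.2,2.0,-0.0,-0.0],
[8.9,-81.8,-80.3,4.0,-0.0,-0.0],
[13.4,-122.6,-120.5,6.0,-0.0,-0.0],
[17.9,-163.5,-160.7,8.0,-0.0,-0.0],
[22.3,-204.4,-200.8,10.0,-0.0,-0.0],
[26.8,-245.3,-241.0,12.0,-0.0,-0.0],
[31.3,-286.1,-281.2,14.0,-0.0,-0.0],
[44.6,-327.8,-317.4,14.0,-0.0,-0.0],
[57.9,-369.4,-353.6,14.0,-0.0,-0.0],
[71.3,-411.0,-389.9,14.0,-0.0,-0.0],
rows 10
```

Emit:
send_rows:
  plan:
    - [4.5,-41,-40,2,0,0]
    - [9,-82,-80,4,0,0]
    - [13.5,-123,-120.5,6,0,0]
    - [18,-163.5,-161,8,0,0]
    - [22.5,-204.5,-201,10,0,0]
    - [27,-245.5,-241,12,0,0]
    - [31.5,-286,-281,14,0,0]
    - [44.5,-328,-317.5,14,0,0]
    - [58,-369.5,-353.5,14,0,0]
    - [71.5,-411,-390,14,0,0]
  claw: 60
  newtons: 45

```text
clock: 1.75
tcp_pos: [0.4209, -0.0483, 0.1598]
orientation: [0.013, 0.708, 0.012, -0.706]
wrist_force: [1.3, -1.2, 0.8]
finger_gap: 0.06
```

```bash
python3 - <<'E'
from go import *
s=get_state();print(s['tcp_pos'],s['qvel'],s['finger_gap'],s['wrist_force'])
R=ori(.036,0)
plan([(np.array([.511,.098,.08]),R,5),(np.array([.511,.098,.006]),R,4),(np.array([.511,.098,.006]),R,1)])
E
```

```text
[ 0.42093673 -0.04832319  0.15984821] [ 1.07899905e+00  3.06821338e-01  4.84503510e-02 -2.71556120e-01
 -8.21082083e-04  1.07220732e+00] 0.05995271000317937 [ 1.26836647 -1.23843149  0.77759032]
[16.0,-28.6,-19.0,-0.0,-0.0,-0.0],
[32.0,-57.2,-38.0,-0.0,-0.0,-0.0],
[47.9,-85.9,-57.0,-0.0,-0.1,-0.0],
[63.9,-114.5,-76.1,-0.0,-0.1,-0.0],
[79.9,-143.1,-95.1,-0.0,-0.1,-0.0],
[98.4,-143.1,-95.0,-0.0,-0.1,-0.0],
[116.9,-143.1,-95.0,-0.0,-0.1,-0.0],
[135.4,-143.1,-95.0,-0.0,-0.1,-0.0],
[153.9,-143.2,-95.0,-0.0,-0.1,-0.0],
[153.9,-143.2,-95.0,-0.0,-0.1,-0.0],
rows 10
```

Emit:
send_rows:
  plan:
    - [16,-28.5,-19,0,0,0]
    - [32,-57,-38,0,0,0]
    - [48,-86,-57,0,0,0]
    - [64,-114.5,-76,0,0,0]
    - [80,-143,-95,0,0,0]
    - [100,-143,-95,0,0,0]
    - [115,-143,-95,0,0,0]
    - [115,-143,-95,0,0,0]
    - [115,-143,-95,0,0,0]
    - [115,-143,-95,0,0,0]

```text
clock: 3.0
tcp_pos: [0.5107, 0.096, 0.0457]
orientation: [0.012, 0.708, 0.012, -0.706]
wrist_force: [-0.3, -0.1, 0.6]
finger_gap: 0.06
```

```bash
python3 - <<'E'
from go import *
s=get_state();print(s['tcp_pos'],s['qvel'].max(),s['finger_gap'],s['wrist_force'])
R=ori(.036,0)
T=cam("top");S=cam("scene");print(proj(T,s['tcp_pos']),proj(S,s['tcp_pos']))
crop(T,110,170,260,295,5,"pics/t1.png");crop(S,235,90,385,215,5,"pics/s1.png")
plan([(np.array([.511,.098,.006]),R,4)])
E
```

```text
[0.51069343 0.09598013 0.04570019] 0.0015226012854703693 0.06001880948938389 [-0.32720575 -0.05723781  0.60534139]
[202.77622918 232.98259892] [297.69797804 167.37208826]
[9.9,-0.5,-0.1,-0.0,-0.0,-0.0],
[19.8,-0.9,-0.2,-0.0,-0.0,-0.0],
[29.6,-1.4,-0.3,-0.0,-0.1,-0.0],
[39.5,-1.9,-0.4,-0.1,-0.1,-0.0],
rows 4
```

View pics/t1.png

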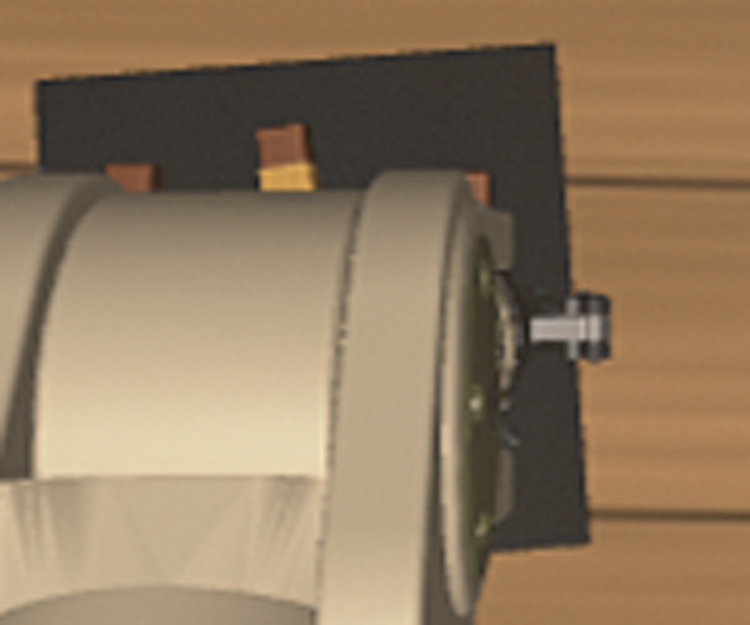

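View pics/s1.png

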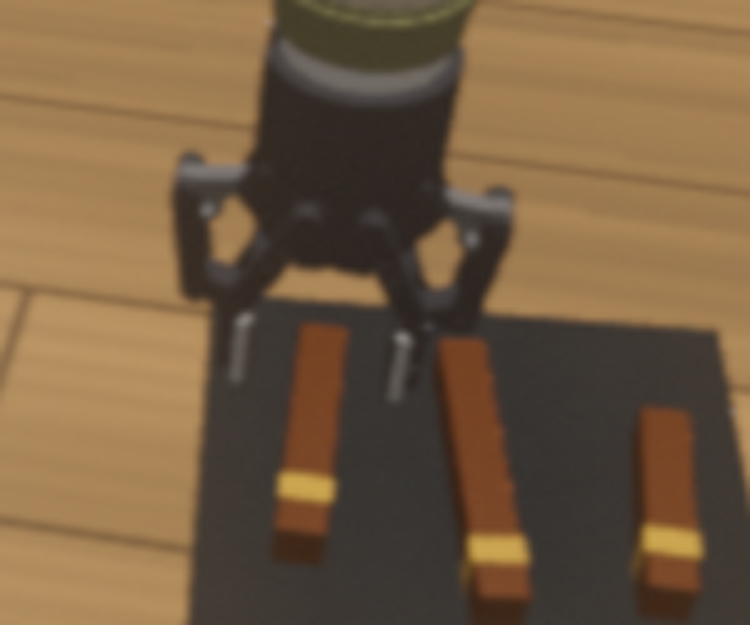

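Emit:
send_rows:
  plan:
    - [10,-0.5,0,0,0,0]
    - [20,-1,0,0,0,0]
    - [30,-1.5,0,0,0,0]
    - [36,-2,-0.5,0,0,0]
    - [39,-2,-0.5,0,0,0]
    - [39.5,-2,-0.5,0,0,0]
    - [39.5,-2,-0.5,0,0,0]
    - [39.5,-2,-0.5,0,0,0]
    - [39.5,-2,-0.5,0,0,0]
    - [39.5,-2,-0.5,0,0,0]

```text
clock: 4.35
tcp_pos: [0.5105, 0.0981, 0.0054]
orientation: [0.013, 0.707, 0.013, -0.707]
wrist_force: [0.3, -0.2, -0.1]
finger_gap: 0.0601
```

```bash
python3 - <<'E'
from go import *
s=get_state();print(s['tcp_pos'],s['qvel'].max(),s['finger_gap'],s['wrist_force'])
E
```

```text
[0.51052867 0.09805646 0.00541963] 0.0017809462267831158 0.06005937194020447 [ 0.34166349 -0.16325036 -0.12453234]
```

Emit:
send_rows:
  plan:
    - [0,0,0,0,0,0]
    - [0,0,0,0,0,0]
    - [0,0,0,0,0,0]
    - [0,0,0,0,0,0]
    - [0,0,0,0,0,0]
    - [0,0,0,0,0,0]
    - [-15,0,0,0,0,0]
    - [-40,0,0,0,0,0]
    - [-70,0,0,0,0,0]
    - [-100,0,0,0,0,0]
  claw: 15
  newtons: 60

```text
clock: 5.6
tcp_pos: [0.5101, 0.098, 0.1067]
orientation: [-0.013, -0.707, -0.013, 0.707]
wrist_force: [-0.5, 0.2, -0.8]
finger_gap: 0.0207
```

```bash
python3 - <<'E'
from go import *
s=get_state();print(s['tcp_pos'],s['qvel'].max(),s['finger_gap'],s['wrist_force'])
a,R=rowpose('medium',.015,.030,12);b,_=rowpose('medium',.015,.030,12)
print(a)
plan([(a+[0,0,.03],R,6),(b,R,2),(b,R,2)])
E
```

```text
[0.51008243 0.09803632 0.1066969 ] 0.5667806231142584 0.020687086430411596 [-0.52907442  0.18286169 -0.75464821]
[ 0.54500075 -0.13647755  0.06799033]
[1.4,39.3,-4.4,-0.1,2.0,-0.0],
[2.9,78.5,-8.8,-0.2,4.0,-0.0],
[4.3,117.8,-13.3,-0.2,6.0,-0.0],
[5.8,157.1,-17.7,-0.3,8.0,-0.0],
[7.2,196.3,-22.1,-0.4,10.0,-0.0],
[8.7,235.6,-26.5,-0.5,12.0,-0.0],
[23.7,235.6,-26.5,-0.5,12.0,-0.0],
[38.7,235.6,-26.5,-0.5,12.0,-0.0],
[38.7,235.6,-26.5,-0.5,12.0,-0.0],
[38.7,235.6,-26.5,-0.5,12.0,-0.0],
rows 10
```

Emit:
send_rows:
  plan:
    - [1.5,39,-4.5,0,2,0]
    - [3,78.5,-9,0,4,0]
    - [4.5,118,-13,0,6,0]
    - [6,157,-17.5,0,8,0]
    - [7,196,-22,0,10,0]
    - [8.5,235.5,-26.5,0,12,0]
    - [23.5,235.5,-26.5,0,12,0]
    - [38.5,235.5,-26.5,-0.5,12,0]
    - [38.5,235.5,-26.5,-0.5,12,0]
    - [38.5,235.5,-26.5,-0.5,12,0]

```text
clock: 6.85
tcp_pos: [0.5453, -0.1353, 0.0666]
orientation: [0.015, 0.777, 0.018, -0.629]
wrist_force: [0.7, -0.2, -0.4]
finger_gap: 0.0206
```

```bash
python3 - <<'E'
from go import *
s=get_state();print(s['tcp_pos'],s['qvel'].max(),s['finger_gap'],s['wrist_force'])
T=cam("top");S=cam("scene")
crop(T,275,175,395,300,5,"pics/t2.png");crop(S,95,60,245,210,5,"pics/s2.png")
b,R=rowpose('medium',.007,.005,12)
a,R=rowpose('medium',.007,.012,12)
print(b)
plan([(a,R,5),(b,R,3),(b,R,2)])
E
```

```text
[ 0.54529341 -0.1352663   0.0666004 ] 0.012305874626927381 0.020602353422875155 [ 0.73969784 -0.22164964 -0.38516279]
[ 0.5370085  -0.13682944  0.04299033]
[3.0,0.1,2.4,0.0,-0.0,-0.0],
[6.0,0.3,4.9,0.0,-0.0,-0.0],
[9.0,0.4,7.3,0.1,-0.0,-0.0],
[12.0,0.5,9.8,0.1,-0.0,-0.0],
[15.0,0.7,12.2,0.1,-0.0,-0.0],
[17.2,0.7,12.7,0.1,-0.0,-0.0],
[19.5,0.7,13.2,0.1,-0.0,-0.0],
[21.8,0.7,13.7,0.1,-0.0,-0.0],
[21.8,0.7,13.7,0.1,-0.0,-0.0],
[21.8,0.7,13.7,0.1,-0.0,-0.0],
rows 10
```

View pics/s2.png

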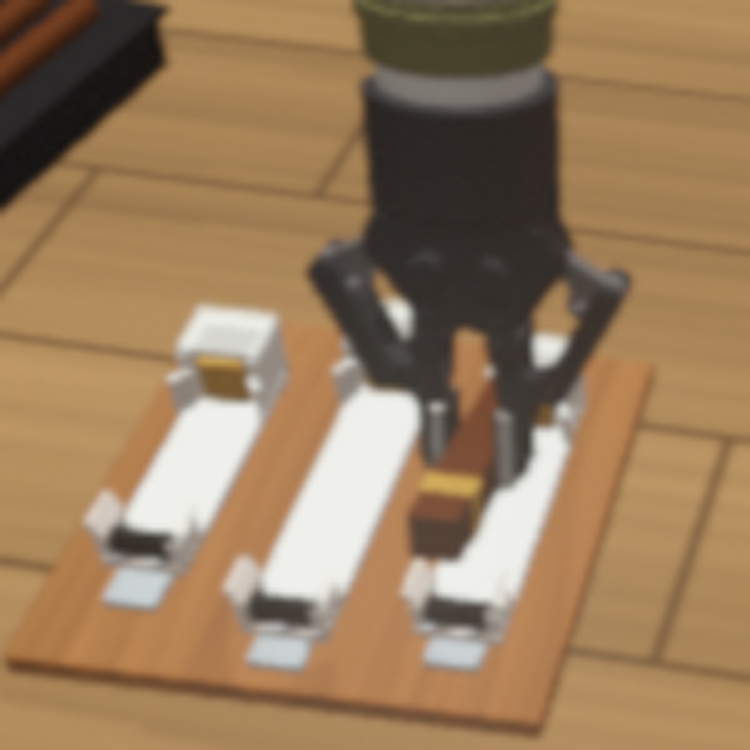

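View pics/t2.png

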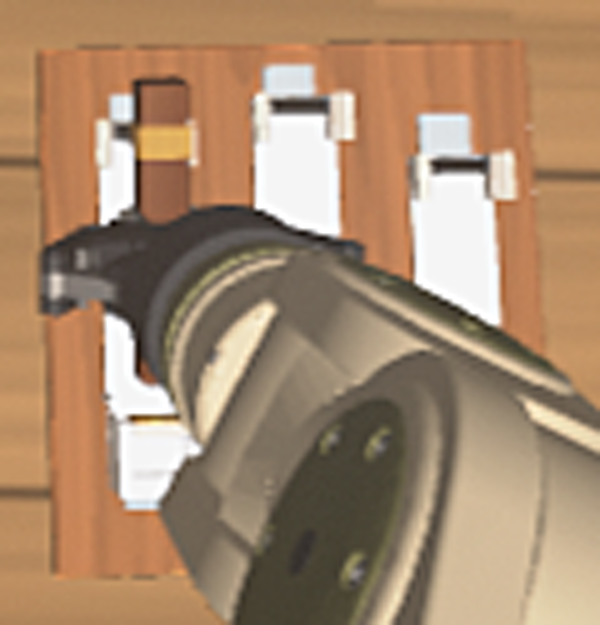

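Emit:
send_rows:
  plan:
    - [3,0,2.5,0,0,0]
    - [6,0.5,5,0,0,0]
    - [9,0.5,7.5,0,0,0]
    - [12,0.5,10,0,0,0]
    - [15,0.7,12,0,0,0]
    - [17,0.7,12.5,0,0,0]
    - [19.5,0.7,13,0,0,0]
    - [21.5,0.7,13.5,0,0,0]
    - [21.5,0.7,13.5,0,0,0]
    - [21.5,0.7,13.5,0,0,0]

```text
clock: 8.2
tcp_pos: [0.5367, -0.1375, 0.043]
orientation: [0.014, 0.777, 0.017, -0.629]
wrist_force: [-0.6, -0.5, -1.6]
finger_gap: 0.0209
```

```bash
cat >> go.py <<'E'
def show(k=None):
    s=get_state();print(s['tcp_pos'],abs(s['qvel']).max().round(4),s['finger_gap'].__round__(4),s['wrist_force'].round(2),s['ft_torque'].round(3))
    if k:
        # decode: e and sxl given 12 deg
        R=Ro.from_quat(s['orientation'],scalar_first=True).as_matrix();u=-R[:,2];n=-R[:,0];r=ROW[k]
        ll=s['tcp_pos']-.002*n-r['L']/2*u; ul=ll+.022*n
        d=np.array([np.cos(TH),np.sin(TH)]);P0=np.array([r['xp'],r['y']+TH*(r['xp']-.515)])
        v=ul[:2]-P0
        print("sxl",((v@d)*1000).round(2),"y",((v@[-d[1],d[0]])*1000).round(2),"e",((ll[2]-FLOOR)*1000).round(2),"tilt",np.degrees(np.arcsin(u[2])).round(2),"yaw-TH",np.degrees(np.arctan2(u[1],u[0])-TH).round(2),"rear xs gap",((np.array([r['xs'],r['y']+TH*(r['xs']-.515)])-(ll+r['L']*u)[:2])@d*1000).round(2))
E
python3 - <<'E'
from go import *
show('medium')
S=cam("scene")
crop(S,95,60,245,210,5,"pics/s3.png")
b,R=rowpose('medium',.007,-.001,12)
plan([(b,R,5)])
E
```

```text
[ 0.53671801 -0.13748244  0.0429548 ] 0.0019 0.0209 [-0.61 -0.52 -1.55] [-0.016  0.226  0.052]
sxl 6.68 y -0.67 e 4.96 tilt 12.0 yaw-TH 0.04 rear xs gap -15.88
[1.2,-0.1,0.2,0.0,-0.0,-0.0],
[2.4,-0.3,0.4,0.0,-0.0,-0.0],
[3.6,-0.4,0.6,0.0,-0.0,-0.0],
[4.7,-0.5,0.8,0.0,-0.0,-0.0],
[5.9,-0.6,1.0,0.0,-0.0,-0.0],
rows 5
```

View pics/s3.png

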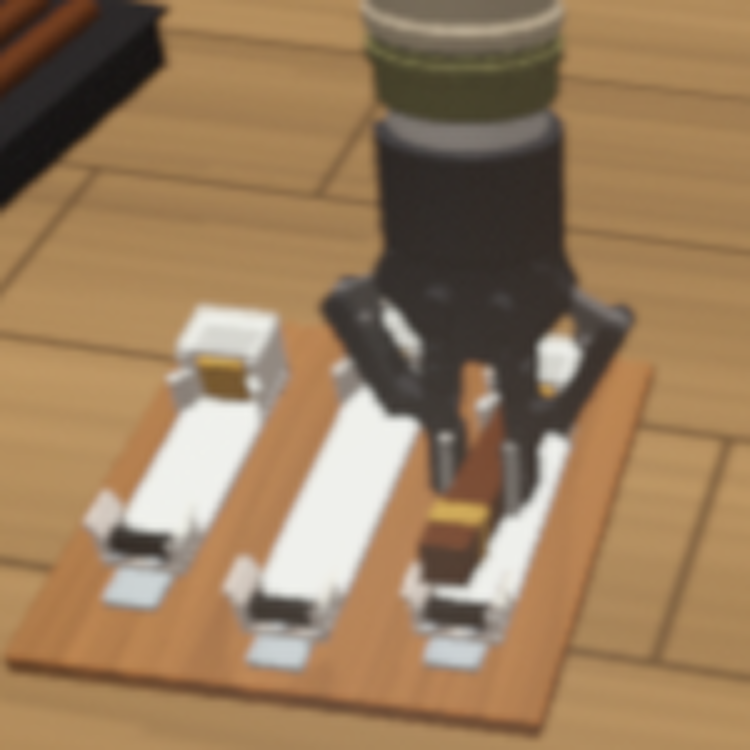

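Emit:
send_rows:
  plan:
    - [1,0,0,0,0,0]
    - [2,-0.3,0.4,0,0,0]
    - [3,-0.3,0.6,0,0,0]
    - [4,-0.5,0.7,0,0,0]
    - [4,-0.5,0.7,0,0,0]
    - [4,-0.5,0.7,0,0,0]
    - [4,-0.5,0.7,0,0,0]
    - [4,-0.5,0.7,0,0,0]
    - [4,-0.5,0.7,0,0,0]
    - [4,-0.5,0.7,0,0,0]

```text
clock: 9.5
tcp_pos: [0.5368, -0.137, 0.0389]
orientation: [0.014, 0.777, 0.017, -0.629]
wrist_force: [0.6, -0.7, -0.1]
finger_gap: 0.0211
```

```bash
python3 - <<'E'
from go import *
show('medium')
b,R=rowpose('medium',-.003,.001,12)
plan([(b,R,5)])
E
```

```text
[ 0.53680237 -0.13697039  0.03886254] 0.0022 0.0211 [ 0.59 -0.65 -0.15] [-0.029  0.198 -0.027]
sxl 6.79 y -0.16 e 0.87 tilt 12.0 yaw-TH 0.04 rear xs gap -15.99
[-0.4,-0.0,1.9,0.0,-0.0,-0.0],
[-0.9,-0.1,3.8,0.0,-0.0,-0.0],
[-1.3,-0.1,5.7,0.0,-0.0,-0.0],
[-1.7,-0.1,7.6,0.0,-0.0,-0.0],
[-2.2,-0.1,9.5,0.0,-0.0,-0.0],
rows 5
```

Emit:
send_rows:
  plan:
    - [-0.4,0,2,0,0,0]
    - [-0.8,0,3.8,0,0,0]
    - [-1.2,0,5.5,0,0,0]
    - [-1.6,0,7.2,0,0,0]
    - [-1.8,0,8,0,0,0]
    - [-2,0,8.8,0,0,0]
    - [-2.2,0,9.5,0,0,0]
    - [-2.2,0,9.5,0,0,0]
    - [-2.2,0,9.5,0,0,0]
    - [-2.2,0,9.5,0,0,0]

```text
clock: 10.75
tcp_pos: [0.5273, -0.1375, 0.0391]
orientation: [0.014, 0.777, 0.017, -0.629]
wrist_force: [3.9, 0.8, -1.2]
finger_gap: 0.0206
```

```bash
cat >> go.py <<'E'
def feel(n=5):
    F=[]
    for i in range(n): F.append(get_state()['wrist_force']); viewer.read_camera("scene")
    F.append(get_state()['wrist_force']);F=np.array(F);print("meanF",F.mean(0).round(2),"sd",F.std(0).round(2))
E
python3 - <<'E'
from go import *
show('medium');feel()
E
```

```text
[ 0.52729043 -0.13746474  0.03914757] 0.0021 0.0206 [ 3.86  0.79 -1.2 ] [ 0.155 -0.439 -0.042]
sxl -2.74 y -0.24 e 1.13 tilt 12.03 yaw-TH 0.04 rear xs gap -6.46
meanF [ 3.39  0.78 -1.53] sd [0.24 0.23 0.41]
```

```bash
python3 - <<'E'
from go import *
b,R=rowpose('medium',-.0105,.001,12)
plan([(b,R,4)])
E
```

```text
[-0.4,-0.1,1.9,0.0,-0.0,-0.0],
[-0.7,-0.1,3.8,0.0,-0.0,-0.0],
[-1.1,-0.2,5.6,0.0,-0.0,-0.0],
[-1.5,-0.2,7.5,0.0,-0.0,-0.0],
rows 4
```

Emit:
send_rows:
  plan:
    - [-0.3,0,1.5,0,0,0]
    - [-0.6,0,3,0,0,0]
    - [-0.9,0,4.5,0,0,0]
    - [-1.2,0,6,0,0,0]
    - [-1.5,0,7.5,0,0,0]
    - [-1.5,0,7.5,0,0,0]
    - [-1.5,0,7.5,0,0,0]
    - [-1.5,0,7.5,0,0,0]
    - [-1.5,0,7.5,0,0,0]
    - [-1.5,0,7.5,0,0,0]

```text
clock: 12.25
tcp_pos: [0.5202, -0.1378, 0.0393]
orientation: [0.014, 0.777, 0.017, -0.629]
wrist_force: [6.4, 1.2, -2.0]
finger_gap: 0.0209
```

```bash
python3 - <<'E'
from go import *
show('medium');feel(6)
S=cam("scene")
crop(S,95,60,245,210,5,"pics/s4.png")
E
```

```text
[ 0.52017129 -0.13781253  0.03929085] 0.0012 0.0209 [ 6.38  1.24 -2.  ] [ 0.272 -0.99   0.016]
sxl -9.87 y -0.29 e 1.19 tilt 12.1 yaw-TH 0.05 rear xs gap 0.68
meanF [ 5.94  1.3  -1.86] sd [0.43 0.33 0.14]
```

View pics/s4.png

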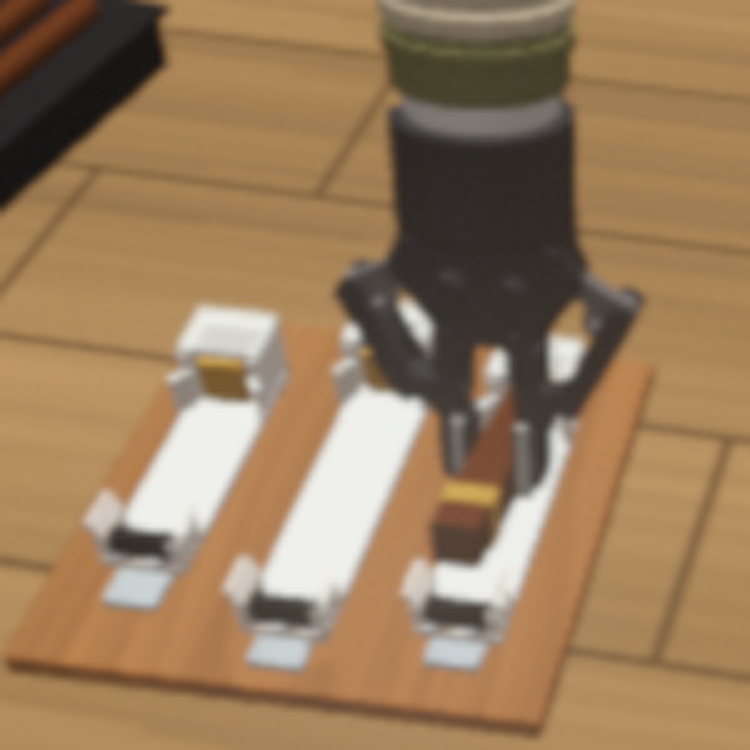

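Emit:
send_rows:
  plan:
    - [-0.3,0,1.2,0,0,0]
    - [-0.5,0,2.4,0,0,0]
    - [-0.8,0,3.6,0,0,0]
    - [-1,0,4.8,0,0,0]
    - [-1,0,4.8,0,0,0]
    - [-1,0,4.8,0,0,0]
    - [-1,0,4.8,0,0,0]
    - [-1,0,4.8,0,0,0]
    - [-1,0,4.8,0,0,0]
    - [-1,0,4.8,0,0,0]

```text
clock: 13.85
tcp_pos: [0.516, -0.138, 0.0395]
orientation: [0.014, 0.778, 0.017, -0.628]
wrist_force: [7.2, 0.7, -2.9]
finger_gap: 0.021
```

```bash
python3 - <<'E'
from go import *
show('medium');feel(3)
w=[]
s=get_state()
# sequence: rotate down keeping upper-left corner x at measured, e from 1.2 to .6
r=-.0143
for t in (10,8,6,4,2,0.3): 
    p,R=rowpose('medium',r,.0012-.0006*(12-t)/12,t); w.append((p,R,1))
plan(w)
E
```

```text
[ 0.5159555  -0.13799726  0.03953398] 0.0014 0.021 [ 7.17  0.66 -2.86] [ 0.397 -1.398 -0.018]
sxl -14.1 y -0.31 e 1.35 tilt 12.17 yaw-TH 0.07 rear xs gap 4.92
meanF [ 7.74  1.77 -2.71] sd [0.51 0.78 0.21]
[2.6,-0.3,1.0,0.1,-2.2,-0.0],
[4.9,-0.3,1.8,0.1,-4.2,-0.0],
[7.2,-0.3,2.7,0.1,-6.2,-0.0],
[9.4,-0.3,3.7,0.1,-8.2,-0.0],
[11.7,-0.3,4.8,0.1,-10.2,-0.0],
[13.6,-0.3,5.8,0.1,-11.9,-0.0],
rows 6
```

Emit:
send_rows:
  plan:
    - [1.3,-0.2,0.5,0,-1.1,0]
    - [2.6,-0.3,1,0,-2.2,0]
    - [5,-0.3,1.8,0,-4.2,0]
    - [7.2,-0.3,2.7,0,-6.2,0]
    - [9.4,-0.3,3.7,0,-8.2,0]
    - [11.7,-0.3,4.8,0,-10.2,0]
    - [13.2,-0.3,5.6,0,-11.5,0]
    - [13.6,-0.3,5.8,0,-12,0]
    - [13.6,-0.3,5.8,0,-12,0]
    - [13.6,-0.3,5.8,0,-12,0]

```text
clock: 15.25
tcp_pos: [0.5137, -0.1381, 0.025]
orientation: [0.016, 0.708, 0.015, -0.706]
wrist_force: [8.1, 1.7, -0.8]
finger_gap: 0.0209
```

```bash
python3 - <<'E'
from go import *
show('medium');feel(2)
S=cam("scene")
crop(S,95,60,245,210,5,"pics/s5.png")
p,R=rowpose('medium',-.0143+.004,.000,0);plan([(p,R,4)])
E
```

```text
[ 0.51372467 -0.13805328  0.02501832] 0.0014 0.0209 [ 8.11  1.74 -0.81] [ 0.335 -1.57  -0.044]
sxl -13.71 y -0.23 e 0.75 tilt 0.23 yaw-TH 0.05 rear xs gap 6.05
meanF [ 7.45  1.31 -0.92] sd [0.6  0.36 0.08]
[0.3,-0.1,-0.8,0.0,-0.1,-0.0],
[0.5,-0.1,-1.7,0.0,-0.1,-0.0],
[0.8,-0.2,-2.5,0.0,-0.2,-0.1],
[1.1,-0.2,-3.4,0.0,-0.2,-0.1],
rows 4
```

View pics/s5.png

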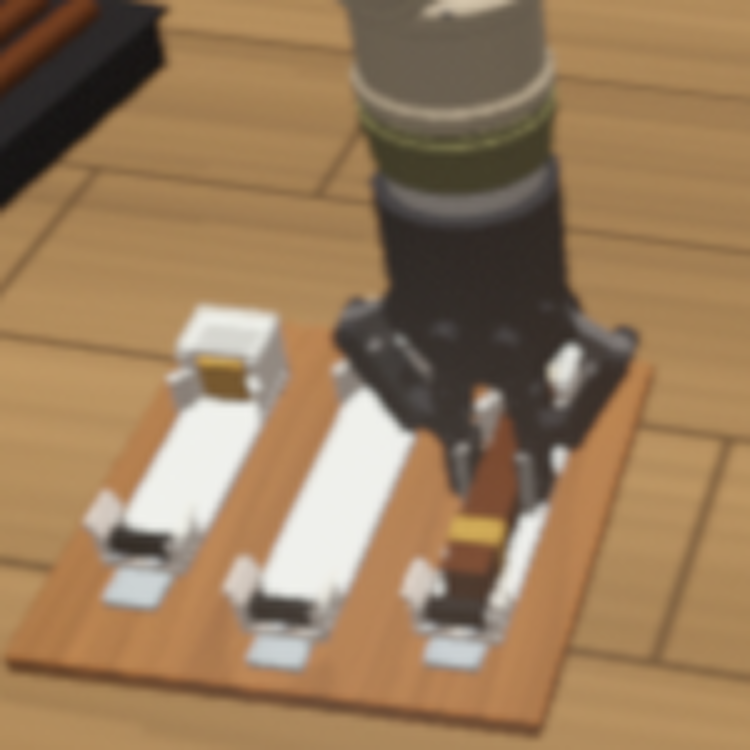

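Emit:
send_rows:
  plan:
    - [0.4,0,-1,0,-0.2,0]
    - [0.8,0,-2,0,-0.2,0]
    - [0.8,0,-3,0,-0.2,0]
    - [0.8,0,-4,0,-0.2,0]
    - [0.8,0,-4.5,0,-0.2,0]
    - [0.8,0,-4.5,0,-0.2,0]
    - [0.8,0,-4.5,0,-0.2,0]
    - [0.8,0,-4.5,0,-0.2,0]
    - [0.8,0,-4.5,0,-0.2,0]
    - [0.8,0,-4.5,0,-0.2,0]

```text
clock: 16.65
tcp_pos: [0.5177, -0.1379, 0.0245]
orientation: [-0.016, -0.707, -0.015, 0.707]
wrist_force: [6.0, 1.4, 2.0]
finger_gap: 0.0209
```

```bash
python3 - <<'E'
from go import *
show('medium')
E
```

```text
[ 0.51770033 -0.13792248  0.02448406] 0.0014 0.0209 [5.99 1.39 2.03] [ 0.346 -1.085 -0.087]
sxl -9.65 y -0.26 e 0.5 tilt -0.02 yaw-TH 0.04 rear xs gap 2.08
```

Emit:
send_rows:
  plan:
    - [0,0,0,0,0,0]
    - [0,0,0,0,0,0]
    - [0,0,0,0,0,0]
    - [0,0,0,0,0,0]
    - [-10,0,0,0,0,0]
    - [-30,0,0,0,0,0]
    - [-60,0,0,0,0,0]
    - [-90,-40,0,0,0,0]
    - [-100,-95,0,0,0,0]
    - [-100,-150,0,0,0,0]
  claw: 36

```text
clock: 17.9
tcp_pos: [0.5109, 0.0134, 0.1256]
orientation: [0.016, 0.707, 0.015, -0.707]
wrist_force: [0.1, -0.1, 0.9]
finger_gap: 0.0363
```

```bash
python3 - <<'E'
from go import *
show()
T=cam("top");S=cam("scene")
crop(T,275,175,395,300,5,"pics/t6.png");crop(S,95,60,245,210,5,"pics/s6.png")
R=ori(.17,0);a=np.array([.519,.173,.06])
plan([(a,R,6),(a,R,1)])
E
```

```text
[0.51086897 0.0133545  0.12564765] 0.8566 0.0363 [ 0.11 -0.14  0.92] [-0.025 -0.058  0.031]
[10.8,-25.9,-3.0,-1.1,0.0,0.0],
[21.5,-51.8,-6.0,-2.3,0.1,0.0],
[32.3,-77.8,-9.0,-3.4,0.1,0.0],
[43.1,-103.7,-12.0,-4.6,0.1,0.0],
[53.9,-129.6,-15.0,-5.7,0.1,0.0],
[64.6,-155.5,-18.0,-6.8,0.2,0.0],
[64.6,-155.5,-18.0,-6.8,0.2,0.0],
rows 7
```

View pics/s6.png

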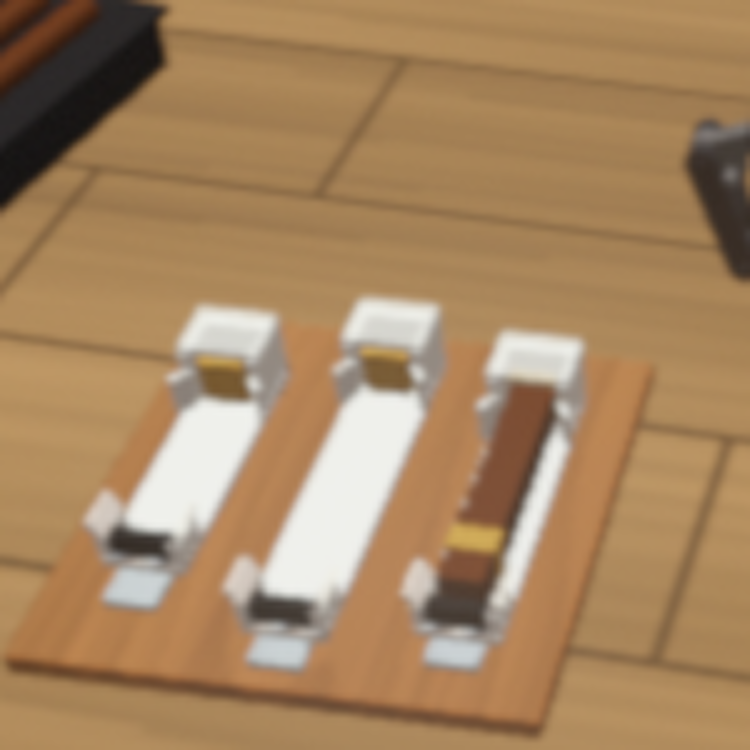

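View pics/t6.png

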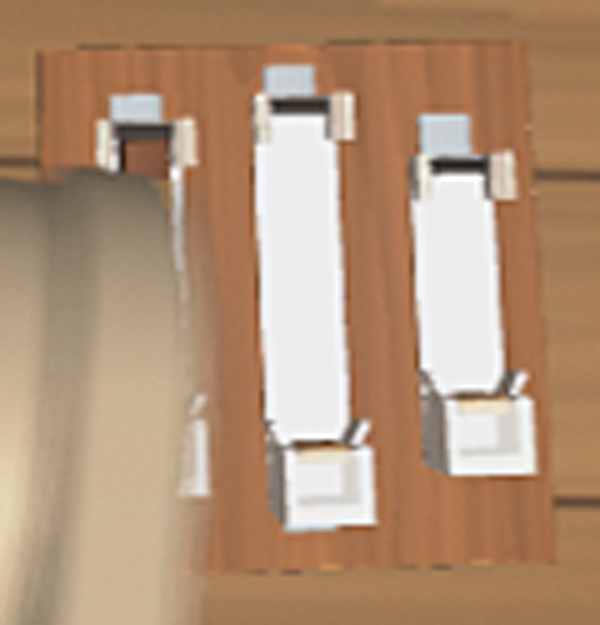

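Emit:
send_rows:
  plan:
    - [8,-26,-3,-1,0,0]
    - [16,-52,-6,-2.3,0,0]
    - [25,-78,-9,-3.4,0,0]
    - [35,-104,-12,-4.6,0,0]
    - [45,-129.5,-15,-5.7,0,0]
    - [60,-156,-18,-6.8,0,0]
    - [75,-158,-18,-7.2,0,0]
    - [80,-158,-18,-7.2,0,0]
    - [80,-158,-18,-7.2,0,0]
    - [80,-158,-18,-7.2,0,0]
  claw: 56

```text
clock: 19.25
tcp_pos: [0.5211, 0.1697, 0.0438]
orientation: [-0.06, -0.704, -0.06, 0.706]
wrist_force: [-0.5, -0.1, 0.8]
finger_gap: 0.056
```

```bash
python3 - <<'E'
from go import *
show()
R=ori(.17,0);a=np.array([.519,.173,.0055])
plan([(a,R,4)])
E
```

```text
[0.52108634 0.16974614 0.04384219] 0.0037 0.056 [-0.52 -0.08  0.83] [ 0.031 -0.033 -0.018]
[9.6,-0.9,0.4,-0.0,0.0,-0.0],
[19.2,-1.8,0.7,-0.0,0.1,-0.0],
[28.8,-2.7,1.1,-0.0,0.1,-0.0],
[38.3,-3.6,1.4,-0.0,0.2,-0.0],
rows 4
```

Emit:
send_rows:
  plan:
    - [8,-1,0.5,0,0,0]
    - [18,-2.5,1,0,0,0]
    - [28,-3.5,1.5,0,0,0]
    - [34,-3.5,1.5,0,0,0]
    - [38,-3.5,1.5,0,0,0]
    - [38,-3.5,1.5,0,0,0]
    - [38,-3.5,1.5,0,0,0]
    - [38,-3.5,1.5,0,0,0]
    - [38,-3.5,1.5,0,0,0]
    - [38,-3.5,1.5,0,0,0]

```text
clock: 20.5
tcp_pos: [0.5187, 0.172, 0.0054]
orientation: [-0.061, -0.703, -0.062, 0.706]
wrist_force: [-0.3, 0.1, -0.2]
finger_gap: 0.0561
```

Emit:
send_rows:
  plan:
    - [0,0,0,0,0,0]
    - [0,0,0,0,0,0]
    - [0,0,0,0,0,0]
    - [0,0,0,0,0,0]
    - [0,0,0,0,0,0]
    - [0,0,0,0,0,0]
    - [-15,0,0,0,0,0]
    - [-40,0,0,0,0,0]
    - [-70,0,0,0,0,0]
    - [-100,0,0,0,0,0]
  claw: 15

```text
clock: 21.75
tcp_pos: [0.5187, 0.1718, 0.1067]
orientation: [-0.061, -0.703, -0.062, 0.706]
wrist_force: [-0.8, 0.5, -0.4]
finger_gap: 0.0211
```

```bash
python3 - <<'E'
from go import *
show()
b,R=rowpose('long',.010,.025,12)
plan([(b+[0,0,.04],R,8),(b,R,2)])
E
```

```text
[0.5186727  0.1718212  0.10667033] 0.55 0.0211 [-0.8   0.45 -0.4 ] [ 0.016 -0.026 -0.052]
[0.1,47.7,5.4,0.9,1.5,0.1],
[0.2,95.4,10.9,1.8,3.1,0.2],
[0.3,143.1,16.3,2.8,4.6,0.3],
[0.4,190.8,21.8,3.7,6.1,0.4],
[0.5,238.5,27.2,4.6,7.6,0.5],
[0.6,286.2,32.7,5.5,9.2,0.6],
[0.6,333.9,38.1,6.5,10.7,0.7],
[0.7,381.7,43.6,7.4,12.2,0.8],
[20.7,381.7,43.5,7.4,12.2,0.8],
[40.7,381.7,43.4,7.4,12.2,0.8],
rows 10
```

Emit:
send_rows:
  plan:
    - [0,48,5.5,1,1.5,0]
    - [0,95.5,11,2,3,0]
    - [0,143,16,3,4.5,0.3]
    - [0,191,22,3.7,6,0.4]
    - [0,238.5,27,4.6,7.6,0.5]
    - [0,286,32.5,5.5,9.2,0.6]
    - [0,334,38,6.5,10.7,0.7]
    - [0,381.5,43.5,7.4,12.2,0.8]
    - [20,381.5,43.5,7.4,12.2,0.8]
    - [38,381.5,43.5,7.4,12.2,0.8]

```text
clock: 23.0
tcp_pos: [0.5414, -0.2124, 0.067]
orientation: [0.013, 0.777, 0.017, -0.629]
wrist_force: [0.5, 0.0, -0.6]
finger_gap: 0.0206
```

```bash
python3 - <<'E'
from go import *
show('long')
S=cam("scene");crop(S,95,60,245,210,5,"pics/s7.png")
b,R=rowpose('long',.005,.001,12)
plan([(b+[0,0,.005],R,5),(b,R,2)])
E
```

```text
[ 0.54143822 -0.21238511  0.06699034] 0.348 0.0206 [ 0.52  0.01 -0.6 ] [-0.027  0.204 -0.008]
sxl 9.78 y -0.58 e 26.4 tilt 12.0 yaw-TH -0.13 rear xs gap -18.41
[3.3,0.1,1.4,-0.0,0.0,0.0],
[6.7,0.3,2.7,-0.0,0.1,0.1],
[10.0,0.4,4.1,-0.1,0.1,0.1],
[13.4,0.5,5.5,-0.1,0.2,0.1],
[16.7,0.7,6.8,-0.1,0.2,0.1],
[19.1,0.7,7.3,-0.1,0.2,0.1],
[21.6,0.7,7.9,-0.1,0.2,0.1],
rows 7
```

View pics/s7.png

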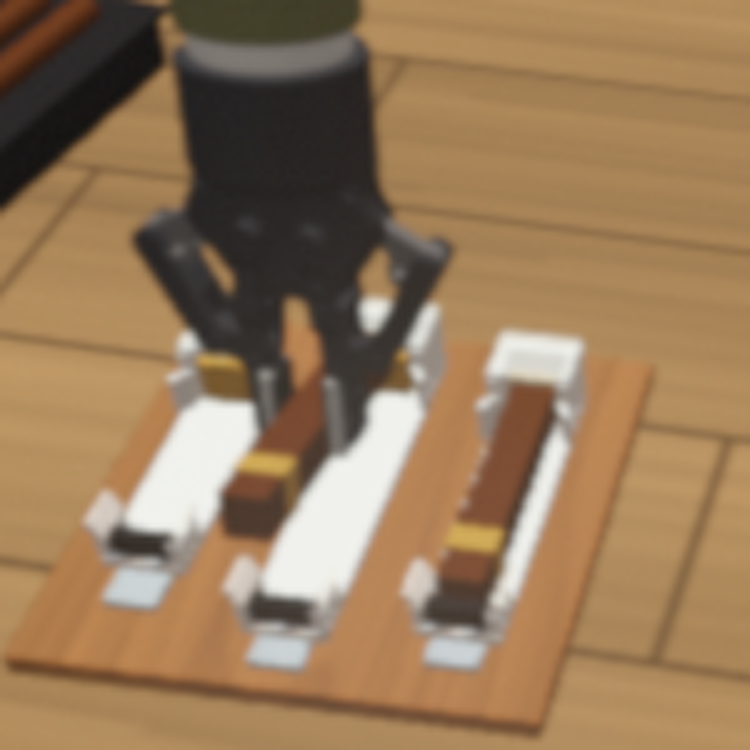

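Emit:
send_rows:
  plan:
    - [3,0,1.5,0,0,0]
    - [6.5,0.3,2.7,0,0,0]
    - [10,0.4,4,0,0.1,0]
    - [13,0.5,5.5,0,0.1,0]
    - [16,0.7,6.8,0,0.1,0]
    - [18,0.7,7.3,0,0.1,0]
    - [20,0.7,7.8,0,0.1,0]
    - [20,0.7,7.8,0,0.1,0]
    - [20,0.7,7.8,0,0.1,0]
    - [20,0.7,7.8,0,0.1,0]

```text
clock: 24.3
tcp_pos: [0.5385, -0.2122, 0.0458]
orientation: [0.013, 0.778, 0.017, -0.628]
wrist_force: [-0.2, -0.4, -1.1]
finger_gap: 0.0207
```

```bash
python3 - <<'E'
from go import *
show('long')
b,R=rowpose('long',-.005,.001,12)
plan([(b,R,5)])
E
```

```text
[ 0.53853128 -0.21222571  0.04583758] 0.0017 0.0207 [-0.2  -0.35 -1.1 ] [-0.047  0.221  0.039]
sxl 6.88 y -0.45 e 5.09 tilt 12.11 yaw-TH -0.02 rear xs gap -15.49
[0.3,-0.1,2.5,-0.0,-0.0,0.0],
[0.7,-0.2,5.0,-0.0,-0.0,0.0],
[1.0,-0.3,7.5,-0.0,-0.1,0.0],
[1.3,-0.4,10.0,-0.0,-0.1,0.0],
[1.7,-0.5,12.5,-0.0,-0.1,0.0],
rows 5
```

```bash
python3 - <<'E'
from go import *
a,R=rowpose('long',.0065,.001,12)
b,R=rowpose('long',-.005,.001,12)
plan([(a,R,3),(b,R,5)])
E
```

```text
[1.4,-0.2,0.4,-0.0,-0.0,0.0],
[2.7,-0.3,0.8,-0.0,-0.1,0.0],
[4.1,-0.5,1.3,-0.0,-0.1,0.0],
[3.6,-0.5,3.5,-0.0,-0.1,0.0],
[3.1,-0.5,5.8,-0.0,-0.1,0.0],
[2.6,-0.5,8.0,-0.0,-0.1,0.0],
[2.1,-0.5,10.3,-0.0,-0.1,0.0],
[1.7,-0.5,12.5,-0.0,-0.1,0.0],
rows 8
```

Emit:
send_rows:
  plan:
    - [1.4,0,0.4,0,0,0]
    - [2.7,0,0.8,0,0,0]
    - [4,0,1.3,0,0,0]
    - [3.6,0,3.5,0,0,0]
    - [3.1,0,5.8,0,0,0]
    - [2.6,0,8,0,0,0]
    - [2.1,0,10.3,0,0,0]
    - [1.7,0,12.5,0,0,0]
    - [1.7,0,12.5,0,0,0]
    - [1.7,0,12.5,0,0,0]

```text
clock: 25.55
tcp_pos: [0.5272, -0.2128, 0.0418]
orientation: [0.014, 0.778, 0.017, -0.628]
wrist_force: [3.4, 0.2, -0.8]
finger_gap: 0.0207
```

```bash
python3 - <<'E'
from go import *
show('long');feel(5)
b,R=rowpose('long',-.0095,.001,12)
plan([(b,R,4)])
E
```

```text
[ 0.52718134 -0.21282509  0.04178445] 0.0018 0.0207 [ 3.39  0.21 -0.85] [ 0.207 -0.618 -0.017]
sxl -4.49 y -0.56 e 0.97 tilt 12.17 yaw-TH -0.01 rear xs gap -4.11
meanF [ 3.81  0.76 -0.56] sd [0.75 0.59 0.17]
[-0.2,-0.1,1.2,-0.0,-0.0,0.0],
[-0.5,-0.3,2.3,-0.0,-0.1,0.0],
[-0.7,-0.4,3.5,-0.0,-0.1,0.0],
[-1.0,-0.6,4.6,-0.0,-0.1,0.0],
rows 4
```

Emit:
send_rows:
  plan:
    - [-0.3,0,1.5,0,0,0]
    - [-0.6,0,3,0,0,0]
    - [-0.9,0,4.5,0,0,0]
    - [-1.2,0,6,0,0,0]
    - [-1.4,0,6.7,0,0,0]
    - [-1.4,0,6.7,0,0,0]
    - [-1.4,0,6.7,0,0,0]
    - [-1.4,0,6.7,0,0,0]
    - [-1.4,0,6.7,0,0,0]
    - [-1.4,0,6.7,0,0,0]

```text
clock: 27.05
tcp_pos: [0.5206, -0.2131, 0.0419]
orientation: [0.014, 0.778, 0.017, -0.628]
wrist_force: [6.1, 2.1, -0.8]
finger_gap: 0.0209
```

```bash
python3 - <<'E'
from go import *
show('long');feel(6)
E
```

```text
[ 0.52061483 -0.21312708  0.04186385] 0.0026 0.0209 [ 6.05  2.12 -0.8 ] [ 0.323 -1.08  -0.039]
sxl -11.06 y -0.59 e 0.98 tilt 12.22 yaw-TH 0.0 rear xs gap 2.48
meanF [ 6.28  1.47 -1.17] sd [0.55 0.74 0.59]
```

```bash
python3 - <<'E'
from go import *
r=-.0151
w=[]
a,R=rowpose('long',r,.0012,12.2);w.append((a,R,3))
for t in (10,8,6,4,2,0.2): 
    p,R=rowpose('long',r,.0012-.0006*(12-t)/12,t); w.append((p,R,1))
plan(w)
E
```

```text
[-0.3,-0.2,1.3,-0.0,-0.0,0.0],
[-0.7,-0.4,2.6,-0.0,-0.0,0.0],
[-1.0,-0.6,3.9,-0.0,-0.0,0.0],
[2.0,-0.6,4.7,-0.0,-2.2,0.0],
[4.7,-0.6,5.6,-0.0,-4.2,0.0],
[7.4,-0.6,6.5,-0.0,-6.2,0.0],
[10.1,-0.6,7.6,0.0,-8.2,0.0],
[12.8,-0.6,8.7,0.0,-10.2,0.0],
[15.3,-0.6,9.8,0.0,-12.0,0.0],
rows 9
```

Emit:
send_rows:
  plan:
    - [-0.3,0,1.3,0,0,0]
    - [-0.6,0,2.6,0,0,0]
    - [-1,0,4,0,0,0]
    - [2,0,4.8,0,-2.2,0]
    - [4.7,0,5.7,0,-4.2,0]
    - [7.4,0,6.6,0,-6.2,0]
    - [10,0,7.7,0,-8.2,0]
    - [12.8,0,8.8,0,-10.2,0]
    - [15.3,0,9.9,0,-12,0]
    - [15.3,0,9.9,0,-12,0]

```text
clock: 28.6
tcp_pos: [0.5154, -0.2134, 0.0247]
orientation: [0.015, 0.709, 0.016, -0.705]
wrist_force: [6.9, 2.4, 0.5]
finger_gap: 0.0209
```

```bash
python3 - <<'E'
from go import *
show('long')
S=cam("scene");crop(S,95,60,245,210,5,"pics/s8.png");show('long')
E
```

```text
[ 0.51535533 -0.21335179  0.02468053] 0.0132 0.0209 [6.87 2.35 0.51] [ 0.455 -1.444 -0.147]
sxl -14.0 y -0.63 e 0.3 tilt 0.27 yaw-TH 0.03 rear xs gap 6.34
[ 0.51524906 -0.21337898  0.02475389] 0.0094 0.0212 [ 8.62  2.06 -0.6 ] [ 0.463 -1.455 -0.123]
sxl -14.11 y -0.64 e 0.35 tilt 0.29 yaw-TH 0.03 rear xs gap 6.45
```

View pics/s8.png

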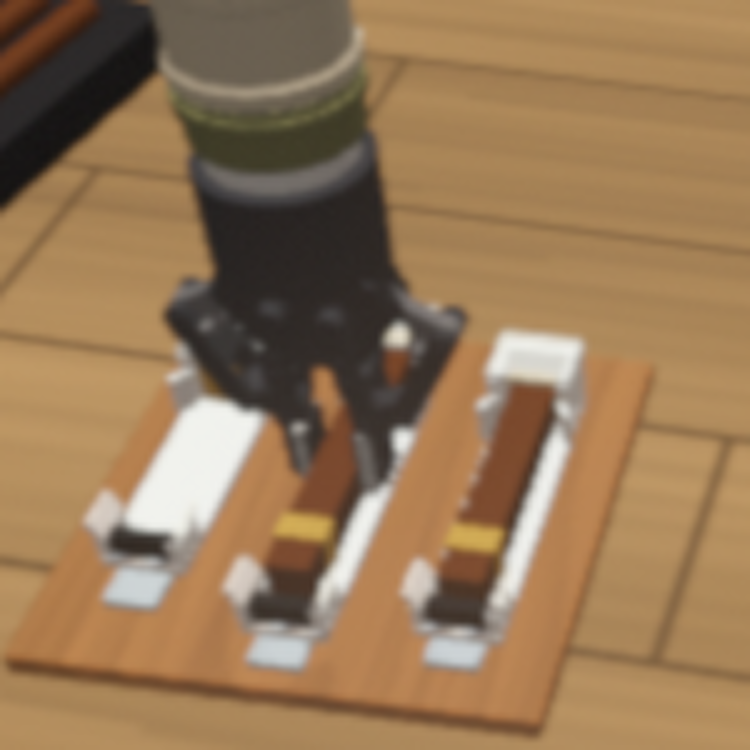

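Emit:
send_rows:
  plan:
    - [0.2,0,-1,0,-0.2,0]
    - [0.4,0,-2,0,-0.2,0]
    - [0.4,0,-3,0,-0.2,0]
    - [0.4,0,-4,0,-0.2,0]
    - [0.4,0,-4.3,0,-0.2,0]
    - [0.4,0,-4.3,0,-0.2,0]
    - [0.4,0,-4.3,0,-0.2,0]
    - [0.4,0,-4.3,0,-0.2,0]
    - [0.4,0,-4.3,0,-0.2,0]
    - [0.4,0,-4.3,0,-0.2,0]

```text
clock: 29.9
tcp_pos: [0.5187, -0.2132, 0.0244]
orientation: [0.015, 0.707, 0.016, -0.707]
wrist_force: [6.4, 2.0, -0.5]
finger_gap: 0.0209
```

Emit:
send_rows:
  plan:
    - [0,0,0,0,0,0]
    - [0,0,0,0,0,0]
    - [0,0,0,0,0,0]
    - [0,0,0,0,0,0]
    - [-10,0,0,0,0,0]
    - [-30,0,0,0,0,0]
    - [-60,0,0,0,0,0]
    - [-90,-40,0,0,0,0]
    - [-100,-95,0,0,0,0]
    - [-100,-155,0,0,0,0]
  claw: 36

```text
clock: 31.15
tcp_pos: [0.5121, -0.0577, 0.1263]
orientation: [0.015, 0.708, 0.015, -0.706]
wrist_force: [1.0, -0.3, -1.1]
finger_gap: 0.0359
```

```bash
python3 - <<'E'
from go import *
show()
S=cam("scene");crop(S,95,60,245,210,5,"pics/s9.png")
R=ori(.016,0);a=np.array([.5225,.254,.05])
plan([(a+[0,0,.03],R,7),(a,R,1)])
E
```

```text
[ 0.512089   -0.05766605  0.12629383] 0.8865 0.0359 [ 1.02 -0.33 -1.06] [ 0.073 -0.034 -0.032]
[6.7,-43.3,-3.9,0.3,0.0,0.0],
[13.4,-86.6,-7.9,0.5,0.0,0.1],
[20.2,-130.0,-11.8,0.8,0.0,0.1],
[26.9,-173.3,-15.8,1.1,0.0,0.2],
[33.6,-216.6,-19.7,1.3,0.0,0.2],
[40.3,-259.9,-23.7,1.6,0.1,0.2],
[47.0,-303.3,-27.6,1.9,0.1,0.3],
[77.0,-303.1,-27.7,1.9,0.1,0.3],
rows 8
```

View pics/s9.png

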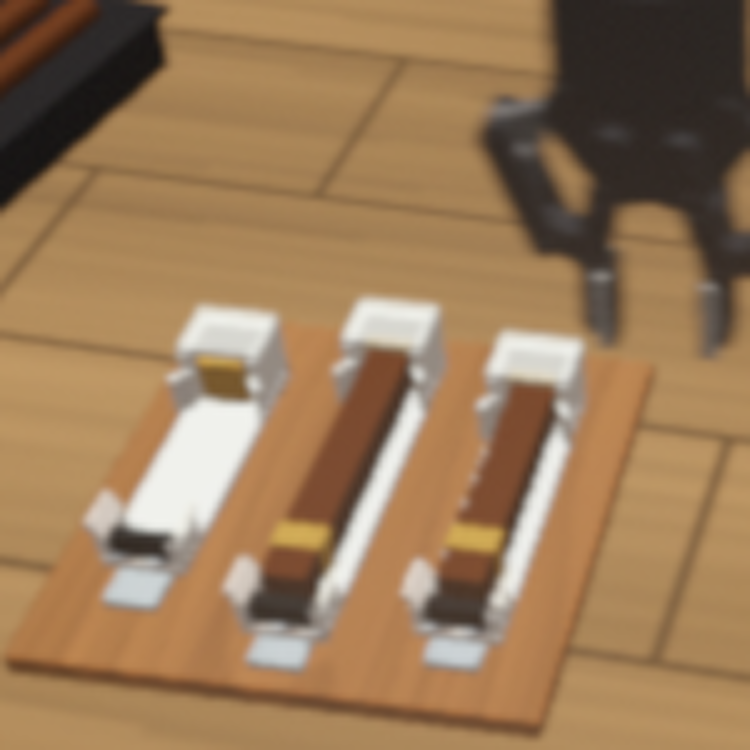

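Emit:
send_rows:
  plan:
    - [7,-43,-4,0.3,0,0]
    - [13.5,-86.5,-8,0.5,0,0]
    - [20,-130,-12,0.8,0,0]
    - [27,-173,-16,1.1,0,0]
    - [33.5,-216.5,-20,1.4,0,0]
    - [40,-260,-24,1.7,0,0]
    - [47,-304,-27.5,1.9,0,0]
    - [77,-304,-27.5,1.9,0,0]
    - [80,-304,-27.5,1.9,0,0]
    - [80,-304,-27.5,1.9,0,0]
  claw: 60

```text
clock: 32.45
tcp_pos: [0.5343, 0.1504, 0.0459]
orientation: [-0.019, -0.703, -0.054, 0.709]
wrist_force: [-0.2, 0.0, -0.6]
finger_gap: 0.0601
```

```bash
python3 - <<'E'
from go import *
show()
R=ori(.016,0);a=np.array([.5225,.254,.0055])
plan([(a,R,4)])
E
```

```text
[0.53425907 0.15035485 0.04592793] 0.0611 0.0601 [-0.21  0.01 -0.59] [-0.007 -0.014 -0.016]
[11.4,-25.5,0.2,1.3,0.1,0.7],
[22.8,-51.1,0.4,2.5,0.2,1.4],
[34.1,-76.6,0.6,3.8,0.3,2.1],
[45.5,-102.2,0.8,5.0,0.4,2.8],
rows 4
```

```bash
python3 - <<'E'
from go import *
s=get_state();print(s['joint_pos'],s['qvel']);feel(2);show()
print(Ro.from_quat(s['orientation'],scalar_first=True).as_matrix().round(3))
E
```

```text
[ 0.10274116  0.40056692 -0.30838491  0.86717893  0.04921412  3.14060916] [ 0.0225884   0.03221587 -0.01130609 -0.06108431  0.00933667  0.00034015]
meanF [-0.45  0.28 -0.22] sd [0.21 0.23 0.45]
[0.53444987 0.15061351 0.04640445] 0.0129 0.06 [-0.72  0.56  0.4 ] [-0.08   0.032 -0.004]
[[-0.01   0.103 -0.995]
 [ 0.048 -0.993 -0.104]
 [-0.999 -0.049  0.005]]
```

Emit:
send_rows:
  plan:
    - [-20,0,0,-9,0,0]
    - [-40,0,0,-19,0,0]
    - [-50,0,0,-29,0,0]
    - [-50,0,0,-39,0,0]
    - [-50,0,0,-49,0,0]
    - [-50,0,0,-59,0,0]
    - [-50,0,0,-69,0,0]
    - [-50,0,0,-79,0,0]
    - [-50,0,0,-89,0,0]
    - [-50,0,0,-99,0,0]

```text
clock: 33.8
tcp_pos: [0.5354, 0.1483, 0.0974]
orientation: [0.549, 0.441, 0.575, -0.417]
wrist_force: [0.1, -0.4, 0.4]
finger_gap: 0.0601
```

```bash
cat >> go.py <<'E'
_ori=ori
def ori(psi,th):
    return _ori(psi,th)*Ro.from_euler('x',180,degrees=True)
E
python3 - <<'E'
from go import *
show();s=get_state();print(s['joint_pos'])
print(Ro.from_quat(s['orientation'],scalar_first=True).as_matrix().round(3))
R=ori(.016,0);a=np.array([.5225,.254,.06])
plan([(a,R,8),(a,R,1)])
E
```

```text
[0.53541377 0.14831037 0.09744822] 1.3814 0.0601 [ 0.1  -0.38  0.37] [-0.004  0.003 -0.072]
[ 0.09886245  0.35031197 -0.2418324   0.98165071  0.04912051  1.40248557]
[[-0.008  0.965  0.264]
 [ 0.049  0.264 -0.963]
 [-0.999  0.005 -0.049]]
[5.3,1.9,-12.9,-9.4,-0.3,-0.3],
[10.7,3.8,-25.8,-18.9,-0.5,-0.5],
[16.0,5.7,-38.8,-28.3,-0.8,-0.8],
[21.3,7.6,-51.7,-37.8,-1.1,-1.1],
[26.6,9.5,-64.6,-47.2,-1.4,-1.3],
[32.0,11.4,-77.5,-56.7,-1.6,-1.6],
[37.3,13.3,-90.5,-66.1,-1.9,-1.8],
[42.6,15.2,-103.4,-75.6,-2.2,-2.1],
[42.6,15.2,-103.4,-75.6,-2.2,-2.1],
rows 9
```

Emit:
send_rows:
  plan:
    - [0,2,-13,-9.5,0,0]
    - [0,4,-26,-19,-0.5,-0.5]
    - [5,6,-39,-28,-0.8,-0.8]
    - [10,8,-52,-38,-1,-1]
    - [20,10,-65,-47,-1.4,-1.3]
    - [30,11.5,-78,-57,-1.6,-1.6]
    - [37,13,-90,-66,-2,-1.8]
    - [42.5,15,-103.5,-75,-2.2,-2.1]
    - [42.5,15,-103.5,-75,-2.2,-2.1]
    - [42.5,15,-103.5,-75,-2.2,-2.1]

```text
clock: 35.05
tcp_pos: [0.5227, 0.2539, 0.0599]
orientation: [0.707, 0.001, 0.707, -0.001]
wrist_force: [-0.4, 0.2, -0.9]
finger_gap: 0.0603
```

```bash
python3 - <<'E'
from go import *
show();s=get_state();print(s['joint_pos'])
R=ori(.016,0);a=np.array([.5225,.254,.0055])
plan([(a+[0,0,.03],R,3),(a,R,3)])
S=cam("scene");crop(S,235,90,385,215,5,"pics/s10.png");print(proj(S,s['tcp_pos']))
E
```

```text
[0.52274391 0.25394041 0.05988538] 0.0086 0.0603 [-0.42  0.25 -0.94] [-0.035 -0.027 -0.009]
[ 3.14121440e-01  4.30623459e-01 -2.19980189e-01  9.20953371e-01
 -1.09891459e-05  3.16695749e-01]
[8.1,0.0,-0.1,-0.4,-0.0,0.0],
[16.3,0.0,-0.2,-0.7,-0.0,0.0],
[24.4,0.1,-0.2,-1.1,-0.0,0.0],
[34.4,0.1,-0.2,-1.1,-0.0,0.0],
[44.4,0.1,-0.2,-1.1,-0.0,0.0],
[54.4,0.1,-0.2,-1.1,-0.0,0.0],
rows 6
[372.41875392 177.08885831]
```

View pics/s10.png

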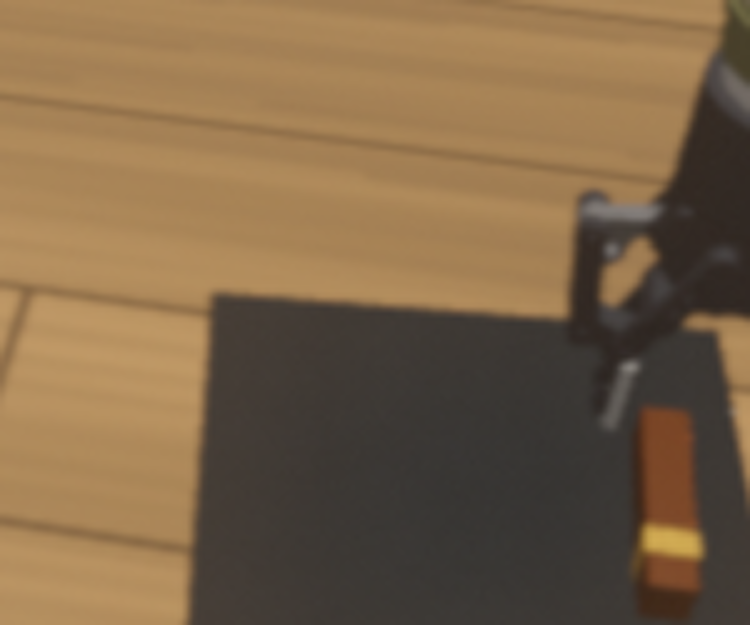

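Emit:
send_rows:
  plan:
    - [12,0,0,-0.5,0,0]
    - [25,0,0,-1,0,0]
    - [38,0,0,-1,0,0]
    - [48,0,0,-1,0,0]
    - [54,0,0,-1,0,0]
    - [54.5,0,0,-1,0,0]
    - [54.5,0,0,-1,0,0]
    - [54.5,0,0,-1,0,0]
    - [54.5,0,0,-1,0,0]
    - [54.5,0,0,-1,0,0]

```text
clock: 36.35
tcp_pos: [0.5224, 0.2543, 0.0051]
orientation: [0.707, -0.006, 0.707, 0.006]
wrist_force: [0.6, -0.8, -0.6]
finger_gap: 0.0598
```

Emit:
send_rows:
  plan:
    - [0,0,0,0,0,0]
    - [0,0,0,0,0,0]
    - [0,0,0,0,0,0]
    - [0,0,0,0,0,0]
    - [0,0,0,0,0,0]
    - [0,0,0,0,0,0]
    - [-15,0,0,0,0,0]
    - [-40,0,0,0,0,0]
    - [-70,0,0,0,0,0]
    - [-100,0,0,0,0,0]
  claw: 15

```text
clock: 37.6
tcp_pos: [0.5221, 0.2541, 0.1063]
orientation: [0.706, -0.006, 0.708, 0.006]
wrist_force: [0.7, 0.3, 0.0]
finger_gap: 0.0205
```

```bash
python3 - <<'E'
from go import *
show()
b,R=rowpose('short',.010,.025,12)
plan([(b+[0,0,.04],R,10)])
E
```

```text
[0.52213362 0.25414774 0.10625431] 0.5336 0.0205 [0.74 0.26 0.02] [ 0.014 -0.029 -0.027]
[0.6,-54.1,1.0,-0.2,-1.2,0.0],
[1.2,-108.2,1.9,-0.3,-2.4,0.0],
[1.8,-162.3,2.9,-0.5,-3.6,0.1],
[2.4,-216.3,3.9,-0.6,-4.8,0.1],
[3.0,-270.4,4.8,-0.8,-6.1,0.1],
[3.6,-324.5,5.8,-0.9,-7.3,0.1],
[4.2,-378.6,6.7,-1.1,-8.5,0.1],
[4.8,-432.7,7.7,-1.2,-9.7,0.1],
[5.4,-486.8,8.7,-1.4,-10.9,0.2],
[6.0,-540.8,9.6,-1.5,-12.1,0.2],
rows 10
```

Emit:
send_rows:
  plan:
    - [0,-54,1,0,-1.2,0]
    - [0,-108,2,0,-2.4,0]
    - [0,-162,3,-0.5,-3.6,0]
    - [0,-216,4,-0.6,-4.8,0]
    - [0,-270,5,-0.8,-6,0]
    - [0,-325,6,-1,-7.3,0]
    - [0,-379,7,-1,-8.5,0]
    - [0,-433,8,-1.2,-9.7,0]
    - [3,-487,9,-1.4,-10.9,0.2]
    - [6,-541,9.5,-1.5,-12,0.2]

```text
clock: 38.85
tcp_pos: [0.5412, -0.2884, 0.0997]
orientation: [0.777, -0.014, 0.629, 0.017]
wrist_force: [0.3, 0.6, -0.4]
finger_gap: 0.0207
```

```bash
python3 - <<'E'
from go import *
b,R=rowpose('short',.008,.006,12)
plan([(b,R,7)])
E
```

```text
[8.1,0.3,-2.0,-0.0,-0.0,-0.0],
[16.2,0.5,-4.0,-0.0,-0.0,-0.0],
[24.3,0.8,-6.0,-0.0,-0.0,-0.0],
[32.4,1.1,-8.0,-0.0,-0.0,-0.0],
[40.5,1.4,-10.0,-0.0,-0.0,-0.0],
[48.6,1.6,-11.9,-0.0,-0.0,-0.0],
[56.7,1.9,-13.9,-0.0,-0.0,-0.0],
rows 7
```

Emit:
send_rows:
  plan:
    - [8,0.3,-2,0,0,0]
    - [16,0.5,-4,0,0,0]
    - [24,0.8,-6,0,0,0]
    - [32,1,-8,0,0,0]
    - [40,1,-10,0,0,0]
    - [48,1,-12,0,0,0]
    - [56,1,-14,0,0,0]
    - [56,1,-14,0,0,0]
    - [56,1,-14,0,0,0]
    - [56,1,-14,0,0,0]

```text
clock: 40.1
tcp_pos: [0.5395, -0.2859, 0.0417]
orientation: [0.777, -0.014, 0.629, 0.017]
wrist_force: [0.6, -0.1, -0.7]
finger_gap: 0.0214
```

```bash
python3 - <<'E'
from go import *
show('short')
T=cam("top");S=cam("scene");crop(S,95,60,245,210,5,"pics/s11.png")
E
```

```text
[ 0.53954461 -0.28588424  0.04169435] 0.0022 0.0214 [ 0.61 -0.11 -0.68] [-0.014  0.205 -0.015]
sxl 115.9 y 0.62 e 29.13 tilt -11.95 yaw-TH -180.01 rear xs gap 89.66
```

View pics/s11.png

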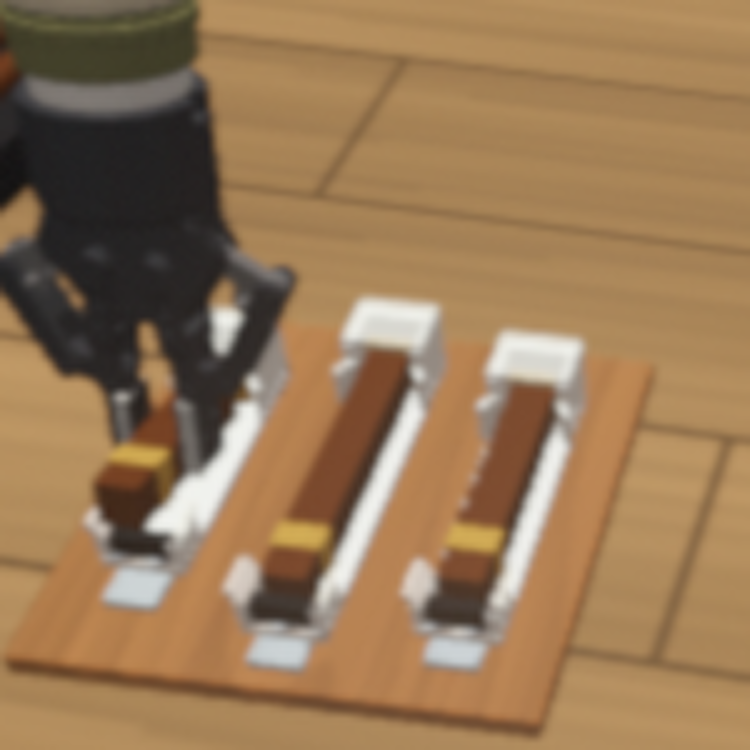

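```bash
sed -i 's/u=-R\[:,2\]/u=R[:,2]*np.sign(R[0,2])/' go.py; python3 - <<'E'
from go import *
show('short')
a,R=rowpose('short',.0065,.001,12)
b,R=rowpose('short',-.005,.001,12)
plan([(a,R,3),(b,R,5)])
E
```

```text
[ 0.53947229 -0.28579365  0.04163808] 0.0023 0.0207 [-0.4   0.15 -0.74] [-0.012  0.22   0.013]
sxl 8.22 y 0.74 e 6.3 tilt 11.95 yaw-TH -0.01 rear xs gap -17.89
[1.6,-0.2,-0.9,-0.0,-0.0,-0.0],
[3.2,-0.5,-1.8,-0.0,-0.0,-0.0],
[4.8,-0.7,-2.8,-0.0,-0.1,-0.0],
[4.3,-0.7,-5.0,-0.0,-0.1,-0.0],
[3.8,-0.7,-7.3,-0.0,-0.1,-0.0],
[3.4,-0.7,-9.5,-0.0,-0.1,-0.0],
[2.9,-0.7,-11.8,-0.0,-0.1,-0.0],
[2.4,-0.7,-14.0,-0.0,-0.1,-0.0],
rows 8
```

Emit:
send_rows:
  plan:
    - [1.6,-0.2,-1,0,0,0]
    - [3.2,-0.5,-1.8,0,0,0]
    - [4.8,-0.7,-2.8,0,0,0]
    - [4.3,-0.7,-5,0,0,0]
    - [3.8,-0.7,-7.3,0,0,0]
    - [3.4,-0.7,-9.5,0,0,0]
    - [2.9,-0.7,-11.8,0,0,0]
    - [2.5,-0.7,-13.5,0,0,0]
    - [2.5,-0.7,-13.5,0,0,0]
    - [2.5,-0.7,-13.5,0,0,0]

```text
clock: 41.45
tcp_pos: [0.5271, -0.2869, 0.0362]
orientation: [0.777, -0.014, 0.629, 0.017]
wrist_force: [3.5, 0.7, -1.8]
finger_gap: 0.021
```

```bash
python3 - <<'E'
from go import *
show('short');feel(5)
E
```

```text
[ 0.52707988 -0.28686802  0.036224  ] 0.0012 0.021 [ 3.54  0.7  -1.77] [ 0.139 -0.52   0.055]
sxl -4.21 y 0.18 e 0.87 tilt 11.97 yaw-TH 0.01 rear xs gap -5.46
meanF [ 3.65  0.78 -1.07] sd [0.37 0.36 0.63]
```

p≈1.7 mm. Advance about 6.6 mm.

Emit:
send_rows:
  plan:
    - [-0.3,0,-1.5,0,0,0]
    - [-0.6,0,-3,0,0,0]
    - [-0.9,0,-4.5,0,0,0]
    - [-1.2,0,-6,0,0,0]
    - [-1.5,0,-7,0,0,0]
    - [-1.5,0,-7,0,0,0]
    - [-1.5,0,-7,0,0,0]
    - [-1.5,0,-7,0,0,0]
    - [-1.5,0,-7,0,0,0]
    - [-1.5,0,-7,0,0,0]

```text
clock: 42.95
tcp_pos: [0.5201, -0.2872, 0.0363]
orientation: [0.777, -0.014, 0.629, 0.017]
wrist_force: [6.5, 0.0, -2.9]
finger_gap: 0.0206
```

```bash
python3 - <<'E'
from go import *
show('short');feel(6)
E
```

```text
[ 0.52008521 -0.28721072  0.03628476] 0.0017 0.0206 [ 6.48  0.   -2.93] [ 0.224 -1.021 -0.038]
sxl -11.22 y 0.15 e 0.89 tilt 12.0 yaw-TH 0.01 rear xs gap 1.55
meanF [ 6.62  1.2  -2.6 ] sd [0.5  0.55 0.26]
```

```bash
python3 - <<'E'
from go import *
r=-.0147
w=[]
a,R=rowpose('short',r,.0010,12);w.append((a,R,3))
for t in (10,8,6,4,2,0.2): 
    p,R=rowpose('short',r,.0010-.0005*(12-t)/12,t); w.append((p,R,1))
plan(w)
E
```

```text
[-0.3,-0.1,-1.1,0.0,0.0,-0.0],
[-0.5,-0.1,-2.3,0.0,0.0,-0.0],
[-0.8,-0.2,-3.4,0.0,0.0,-0.0],
[1.0,-0.2,-4.1,0.0,2.0,-0.0],
[2.9,-0.2,-4.9,0.0,4.0,-0.0],
[4.7,-0.2,-5.8,0.0,6.0,-0.0],
[6.6,-0.2,-6.7,0.0,8.0,-0.0],
[8.4,-0.2,-7.7,0.0,10.0,-0.0],
[10.0,-0.2,-8.7,0.0,11.8,-0.0],
rows 9
```

Emit:
send_rows:
  plan:
    - [-0.3,0,-1.2,0,0,0]
    - [-0.5,0,-2.4,0,0,0]
    - [-0.8,0,-3.6,0,0,0]
    - [1,0,-4.3,0,2,0]
    - [2.9,0,-5.1,0,4,0]
    - [4.7,0,-6,0,6,0]
    - [6.6,0,-6.9,0,8,0]
    - [8.4,0,-7.9,0,10,0]
    - [10,0,-8.9,0,11.8,0]
    - [10,0,-8.9,0,11.8,0]

```text
clock: 44.5
tcp_pos: [0.5147, -0.2874, 0.0247]
orientation: [0.709, -0.016, 0.705, 0.016]
wrist_force: [6.5, 1.1, -1.5]
finger_gap: 0.0209
```

```bash
python3 - <<'E'
from go import *
show('short')
S=cam("scene");crop(S,95,60,245,210,5,"pics/s12.png");show('short')
E
```

```text
[ 0.51470617 -0.28744989  0.02467962] 0.0109 0.0209 [ 6.5   1.12 -1.45] [ 0.452 -1.437 -0.09 ]
sxl -13.74 y 0.1 e 0.42 tilt 0.27 yaw-TH 0.05 rear xs gap 6.14
[ 0.51455236 -0.28748772  0.02469996] 0.0081 0.0206 [ 7.14  2.16 -1.38] [ 0.42  -1.436 -0.065]
sxl -13.9 y 0.08 e 0.43 tilt 0.28 yaw-TH 0.04 rear xs gap 6.29
```

View pics/s12.png

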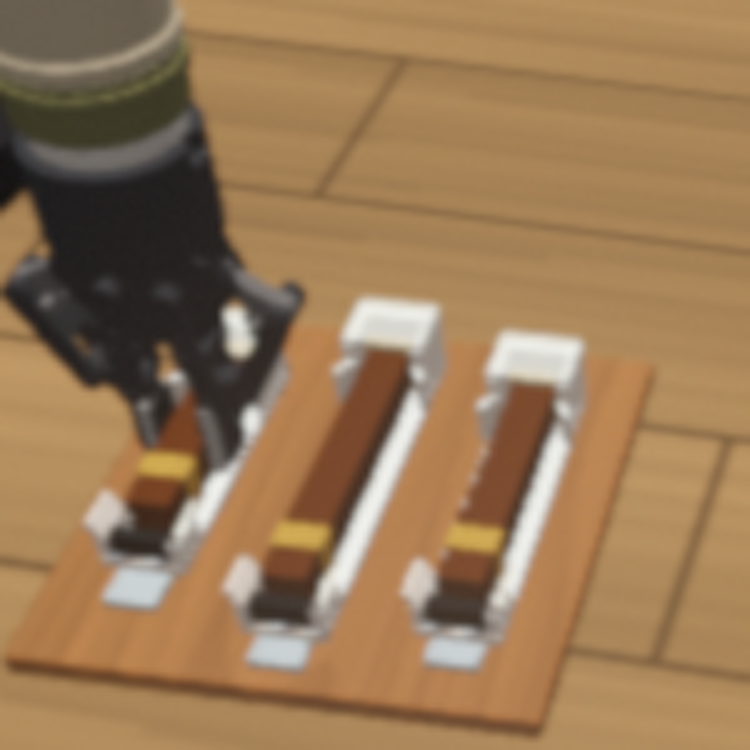

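Inside the sill. Ease it +x onto the sill, then release and retreat to the robot's right.

Emit:
send_rows:
  plan:
    - [0.2,0,1,0,0.2,0]
    - [0.4,0,2,0,0.2,0]
    - [0.4,0,3,0,0.2,0]
    - [0.4,0,4,0,0.2,0]
    - [0.4,0,4.3,0,0.2,0]
    - [0.4,0,4.3,0,0.2,0]
    - [0.4,0,4.3,0,0.2,0]
    - [0.4,0,4.3,0,0.2,0]
    - [0.4,0,4.3,0,0.2,0]
    - [0.4,0,4.3,0,0.2,0]

```text
clock: 45.8
tcp_pos: [0.5181, -0.2873, 0.0245]
orientation: [0.707, -0.016, 0.707, 0.016]
wrist_force: [7.1, 2.0, -0.8]
finger_gap: 0.021
```

Emit:
send_rows:
  plan:
    - [0,0,0,0,0,0]
    - [0,0,0,0,0,0]
    - [0,0,0,0,0,0]
    - [0,0,0,0,0,0]
    - [-10,0,0,0,0,0]
    - [-30,0,0,0,0,0]
    - [-60,0,0,0,0,0]
    - [-100,0,0,0,0,0]
    - [-120,40,0,0,0,0]
    - [-140,95,0,0,0,0]
  claw: 36

```text
clock: 47.05
tcp_pos: [0.5136, -0.1927, 0.1659]
orientation: [0.707, -0.015, 0.707, 0.014]
wrist_force: [0.1, 0.4, 0.1]
finger_gap: 0.0359
```

Emit:
send_rows:
  plan:
    - [0,55,0,0,0,0]
    - [0,110,0,0,0,0]
    - [0,165,0,0,0,0]
    - [0,220,0,0,0,0]
    - [0,275,0,0,0,0]
    - [0,320,0,0,0,0]
    - [0,320,0,0,0,0]
    - [0,320,0,0,0,0]
    - [0,320,0,0,0,0]
    - [0,320,0,0,0,0]

```text
clock: 48.3
tcp_pos: [0.4993, 0.1262, 0.1643]
orientation: [0.706, -0.015, 0.707, 0.015]
wrist_force: [-0.1, -0.1, -0.2]
finger_gap: 0.036
```

```bash
python3 - <<'E'
from go import *
show()
T=cam("top");S=cam("scene");crop(S,95,110,235,210,5,"pics/s13.png");crop(T,275,175,395,300,5,"pics/t13.png");cv2.imwrite("pics/tf.png",T["frame"])
E
```

```text
[0.49933105 0.12616701 0.16434808] 0.0031 0.036 [-0.09 -0.08 -0.2 ] [-0.014  0.032 -0.016]
```

View pics/s13.png

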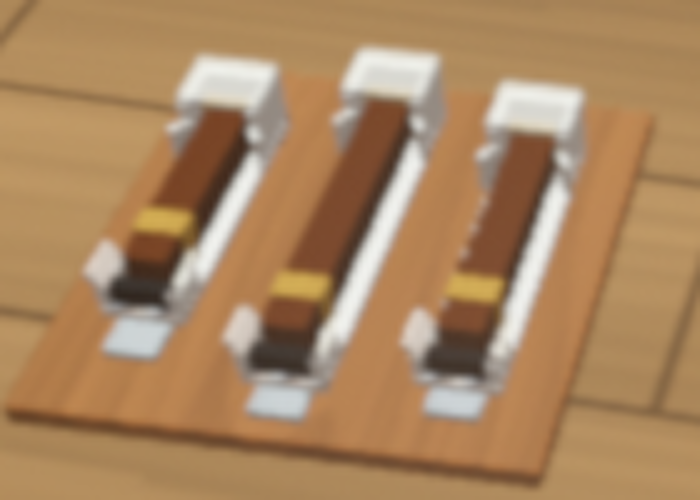

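View pics/t13.png

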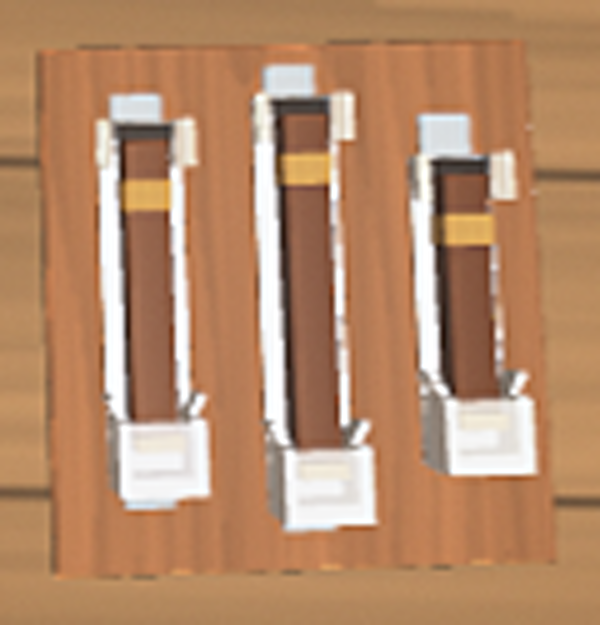

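View pics/tf.png

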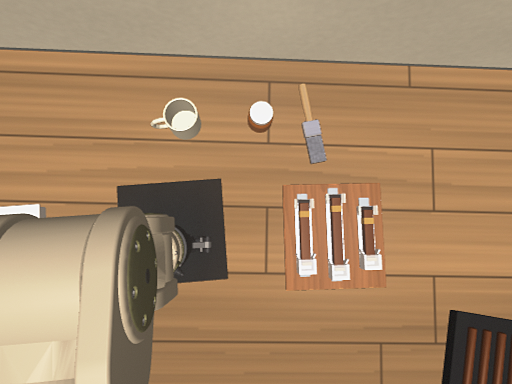

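```bash
python3 - <<'E'
from go import *
T=cam("top")
pt=lambda p:(275+(p[0]+.5)/5-.5,175+(p[1]+.5)/5-.5)
E={'medium':[(121,140),(166,140),(131,418),(176,418)],'long':[(279,115),(327,115),(293,447),(340,447)],'short':[(441,173),(490,173),(450,397),(496,397)]}
for k,v in E.items():
    P=[onz(T,pt(q),.044)[:2] for q in v];f=(P[0]+P[1])/2;n=(P[2]+P[3])/2;c=(f+n)/2
    print(k,"len seen",np.linalg.norm(f-n).round(4),"yaw-TH",(np.arctan2(*(f-n)[::-1])-TH).round(3),"y off",[(q[1]-ROW[k]['y']-TH*(q[0]-.515)).round(4) for q in(f,n)],"far x",f[0].round(4),"sill",ROW[k]['xs'])
job.hand_in()
E
```

```text
medium len seen 0.1266 yaw-TH -0.0 y off [np.float64(0.0021), np.float64(0.0022)] far x 0.585 sill 0.5872
long len seen 0.1517 yaw-TH -0.005 y off [np.float64(0.002), np.float64(0.0027)] far x 0.5984 sill 0.6016
short len seen 0.1027 yaw-TH -0.021 y off [np.float64(0.0016), np.float64(0.0038)] far x 0.5732 sill 0.5758
the job is handed in; nothing more can be done
```

All three sticks are clipped into the rows for their lengths, and I handed the job in at about 48 s of the 70 s allowed. It gave no verdict.

**How each was placed:** I tilted each stick 12°, felt for the plunger, pushed it about 12 to 13 mm past first touch and lowered it inside the sill. Then I eased it onto the sill and released it. The spring pushed back with about 3.4 to 3.8 N soon after first touch. Near full push I saw about 7.7 N on the medium stick. On the other two the readings ran from about 6.5 to 8.6 N during lowering, all under the 9.2 N limit.

**Last checks, from the two cameras:**
- All three sticks lie flat, with the far end behind the black sill and the near end under the clear roof.
- Their angle to the row is within 0.021 rad, against a limit of 0.06.
- Their sideways offset reads 1.6 to 3.8 mm, against a limit of 5 mm. The real offset is probably smaller, because the camera also sees a stick's side face and is only good to about 2 mm.
- The paste jar, mug and brush look unmoved, and the arm is clear of everything.

**Not checked:** I could not see the plungers' final positions. That each is held back more than 5 mm follows from the sticks sitting inside their sills, not from a measurement.

**What went wrong:** on the way to the short stick, the wrist joint hit the end of its range. I turned the gripper half round and carried on, and nothing was touched.

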